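Pack, pin and press a stack of brackets

ROBOT

A 6-joint arm with a two-finger parallel gripper is mounted at the origin on the work surface. World frame = base frame: x ahead of the robot, y to its left, z up, the work surface at z = 0. Lengths are in mm, angles in rad, forces in N, time in s.
With the tool pointing down it reaches from about 250 to 800 mm from the base axis. Payload 3.9 kg.
Tool frame: the origin (TCP) lies midway between the tips of the shut fingers; the grasp point (between the pads) lies 19 mm behind it; z points along the fingers, x is the direction in which the jaws open and shut, and the axes are right-handed (so a half turn about z gives the same grasp; the last joint's range is limited). The gripper opens to 85 mm and grips with 20 to 120 N. Pads are 22 mm wide; open, the fingers measure 114 mm over their backs; the gripper's body (76 mm by 85 mm) begins 54 mm behind the grasp point. The pads swing forward as they close: fully open they stand 13 mm farther back than shut.
Start: joints at [-1.101, 0.26, -0.138, 1.173, 0, 1.571], TCP at [237.666, -468.113, 231.304] pointing down, gripper open.
Joint ranges: [-2.78, 2.78], [-0.83, 1.72], [-1.28, 1.37], [-1.9, 2.12], [-1.57, 1.48], [-3.14, 3.14]. Speed limits (rad/s): [2.57, 2.57, 3.14, 3.14, 3.14, 3.14].

INTERFACE

Orientations are given as a unit quaternion [w, x, y, z].
In Python, from workcell import observe, read_camera, close_job, search_frame, silhouettes gives the robot as it stands.
- The arm moves only by the tool move_arm, never from a script. Its argument "commands" is a list that holds one entry, the list of rows, each a list of 7 numbers: the turn, a rotation vector about the world's x, y, z in rad, then the shift along the world's x, y, z in m, then the opening in per cent of the stroke, from 0 (shut) to 100 (fully open). In form: [[[wx, wy, wz, x, y, z, gripper], ...]]. A call has exactly 10 rows; each row shifts and turns the commanded pose from where the row before left it; what a row does not reach is not made up. A row lasts 1/12 s, in which the tool goes at most 41.7 mm and 7.16 degrees, less where a joint would pass 70% of its speed; a pose out of reach is approached as far as the arm can. A call with a gripper value outside its range is refused whole. The fingers move at their own pace and stop on an object; "grip_force" is the grip in N (left out, the last holds). Time passes only in rows, so rows that do not move let the fingers close, or fill a call up. It gives the time, the measured TCP pose, the force and the opening at its end, in the units of the state.
- observe(): the state, without advancing time (a new reading comes with each control period).
- read_camera(name): name is "scene" or "top" or "wrist"; returns a dict with "img" (400x640x3 uint8, red, green, blue), "fov_y" (degrees; the focal length in pixels is half the picture's height over the tangent of half this angle, whatever the lens; pixels are square), "cx", "cy" (the principal point, pixels), "k1" (the pictures are not rectified: a ray, as slopes to the right and down, at radius r is drawn at 1 + k1 r^2 times it, then the intrinsics apply), "position" and "attitude" of the camera in the world. Camera axes: x right, y down, z forward; pixel columns grow to the right and rows downward; lengths in mm; the calibration is good to about 2 mm. A picture is of the moment at which its call begins. There is no depth.
- close_job(): hands the job in, once; it reports no verdict.
Trained networks look in the newest picture that a camera, given by its name, has taken for a name from the list of things; names that differ only in an ending like _2 or _b are one class to them, and where a whole thing is asked for, a point or a joint stands for the part that bears it (a point fixed in the world has none). Each returns a list of dicts, best first, with "conf" (0 to 1); they miss things now and then, are a little off and sometimes report something else, mostly with a low value. They report only what shows in the picture. A call takes as long as a camera call.
- search_frame(camera, query): "box" ([centre column, centre row, width, height] in pixels, round what is visible of it).
- silhouettes(camera, query): "pixels" (400x640 bool, what is visible of it) and "box" ([centre column, centre row, width, height] in pixels, round what is visible of it).
The state is a dict: "time": time; "joints": joint angles; "joint_vel": joint speeds; "effort": joint torques, N m; "eef_pos": TCP position; "eef_rot": TCP orientation; "ft_force": force on the tool from outside, world axes, zero at the start; "wrist_torque": the same for the moment, N m; "width": finger opening in mm.
Only numpy, scipy, OpenCV 4.12 (cv2) and the standard library are available. Lean on these libraries where they do the work, as an engineer would, in place of code of your own. Each camera call takes 0.05 s, during which the arm holds its last target.

TASK

First make the station safe by swinging the red-knobbed lever to the green idle mark. Stack all the flat steel bracket plates on the bench, however many there are, flat on the jig over its two locating pins, and put the blue pressure plate flush on top of them. Then swing the lever to the orange flag, press the yellow pedal down to its stop for a moment with the lever still there, let the pedal come up, and finally return the lever to the green idle mark, leaving the stack on its pins and the other things on the bench where they are.

Things in the scene. Friction and masses are not known exactly. Their poses are not given: they have to be found in the camera images.
- jig: fixed locating jig: grey foot 110 x 150 x 16 mm; on it a dark nest block 30 (x) x 94 (y) mm whose top is 40 mm above the bench; two steel locating pins of 12 mm diameter stand on the nest at y = +35 and -35 mm of the jig's frame, their conical tips 98 mm above the bench (the cone is the last 8 mm). Origin: centre of the underside; z up
- nest (a point): centre of the nest's top face, midway between the pins, 40 mm above the bench; axes as the jig's
- bracket1: loose galvanised steel bracket plate, 40 (x) x 100 (y) x 10 mm (z), about 0.28 kg, with two 15 mm through holes at y = +35 and -35 mm; symmetric, so it fits either way round. Origin: centre of its underside. May be absent (None from the start)
- bracket2: loose galvanised steel bracket plate, 40 (x) x 100 (y) x 10 mm (z), about 0.28 kg, with two 15 mm through holes at y = +35 and -35 mm; symmetric, so it fits either way round. Origin: centre of its underside. May be absent (None from the start)
- bracket3: loose galvanised steel bracket plate, 40 (x) x 100 (y) x 10 mm (z), about 0.28 kg, with two 15 mm through holes at y = +35 and -35 mm; symmetric, so it fits either way round. Origin: centre of its underside. May be absent (None from the start)
- bracket4: loose galvanised steel bracket plate, 40 (x) x 100 (y) x 10 mm (z), about 0.28 kg, with two 15 mm through holes at y = +35 and -35 mm; symmetric, so it fits either way round. Origin: centre of its underside. May be absent (None from the start)
- pressure_plate: loose blue pressure plate, 40 (x) x 100 (y) x 10 mm, about 0.35 kg, with two 15 mm through holes at y = +35 and -35 mm, and a black grip block 24 (x) x 36 (y) mm standing on its middle, from 10 to 42 mm above its underside. Origin: centre of its underside; fits either way round
- lever_unit: fixed grey pressure-lever unit on a foot of 150 (x) x 70 (y) mm, housing 50 mm high; the lever swings in the unit's x-z plane about a hub on the unit's y axis, 55 mm above the bench. On the -y side is a white dial with a fixed green idle mark (at lever joint value 0.20) and a settable orange flag. Origin: centre of the underside
- lever (a joint): angle of the lever, rad: 0 leans 0.80 rad from vertical to the unit's -x side, 0.80 is upright, 1.60 is the other stop; stays where it is left. 0.20 is the green idle mark
- lever_tip (a point): centre of the lever's red ball knob (28 mm diameter), 110 mm from the hub, on a 10 mm rod
- flag (a joint): angle of the orange flag in the same measure as the lever's: the lever is at the flag when the two values are equal. It cannot be moved by the robot
- flag_tip (a point): outer end of the orange flag, 82 mm from the hub, 33 mm to the unit's -y side of the lever's plane; its x axis is parallel to that of point lever_tip when the lever is at the flag
- pedal_unit: fixed dark foot, 130 (x) x 80 (y) x 14 mm, with a yellow pedal hinged between two cheeks near its +x end, at x = +50 mm, 34 mm above the bench. The pedal, 110 mm long and 52 mm wide, points to -x and slopes up. Origin: centre of the underside
- pedal (a joint): angle of the pedal, rad: 0 is fully up (sprung; free end about 66 mm above the bench), 0.28 is fully down on its stop (about level). It takes about 5 N to start and 14 N at the pad to hold it down
- pedal_pad (a point): point on top of the pedal's black rubber pad, 85 mm from its hinge, where it is pressed; moves with the pedal
- bottle: bystander: blue drinking bottle, 72 mm across, 200 mm tall. Origin: centre of its underside
- case: bystander: red rounded case, 55 x 160 x 30 mm. Origin: centre of its underside
- lunch_tray: bystander: empty white plastic tray, 110 x 150 x 35 mm. Origin: centre of its underside
- tape: bystander: cardboard-brown tape roll, 100 mm across, 45 mm tall. Origin: centre of its underside
- angle1: bystander: loose steel angle, 50 x 90 mm foot, 50 mm tall. Origin: centre of its underside
- angle2: bystander: another loose steel angle, 50 x 90 mm foot, 50 mm tall. Origin: centre of its underside

How it is judged (in metres and radians):
On the way, in this order (a step that is already met when the one before it is completed fails the run):
1. the lever is at the green idle mark, within 0.09 rad (value of joint lever between 0.11 and 0.29 rad), for 0.2 s.
2. with the lever at idle, all bracket plates lie flush on the jig over its pins with the pressure plate flush on top (all of step 1 and horizontal distance between each of bracket1, bracket2, bracket3, bracket4, pressure_plate and nest below 0.005 m and angle between the y axis of each of bracket1, bracket2, bracket3, bracket4, pressure_plate and the y axis of jig, either way round below 0.08 rad and angle between each of bracket1, bracket2, bracket3, bracket4, pressure_plate's own z axis and vertical below 0.06 rad and (z of bracket1 in the frame of nest below 0.002 m or z of bracket1 in the frame of bracket2 between 0.007 and 0.012 m or z of bracket1 in the frame of bracket3 between 0.007 and 0.012 m or z of bracket1 in the frame of bracket4 between 0.007 and 0.012 m) and (z of bracket2 in the frame of nest below 0.002 m or z of bracket2 in the frame of bracket1 between 0.007 and 0.012 m or z of bracket2 in the frame of bracket3 between 0.007 and 0.012 m or z of bracket2 in the frame of bracket4 between 0.007 and 0.012 m) and (z of bracket3 in the frame of nest below 0.002 m or z of bracket3 in the frame of bracket1 between 0.007 and 0.012 m or z of bracket3 in the frame of bracket2 between 0.007 and 0.012 m or z of bracket3 in the frame of bracket4 between 0.007 and 0.012 m) and (z of bracket4 in the frame of nest below 0.002 m or z of bracket4 in the frame of bracket1 between 0.007 and 0.012 m or z of bracket4 in the frame of bracket2 between 0.007 and 0.012 m or z of bracket4 in the frame of bracket3 between 0.007 and 0.012 m) and (z of pressure_plate in the frame of bracket1 between 0.007 and 0.012 m or z of pressure_plate in the frame of bracket2 between 0.007 and 0.012 m or z of pressure_plate in the frame of bracket3 between 0.007 and 0.012 m or z of pressure_plate in the frame of bracket4 between 0.007 and 0.012 m) and z of pressure_plate in the frame of bracket1 above 0.004 m and z of pressure_plate in the frame of bracket2 above 0.004 m and z of pressure_plate in the frame of bracket3 above 0.004 m and z of pressure_plate in the frame of bracket4 above 0.004 m), for 0.2 s.
3. the lever is at the orange flag, within 0.09 rad (angle between the x axis of lever_tip and the x axis of flag_tip, either way round below 0.09 rad), for 0.2 s.
4. the pedal is down on its stop while the lever is at the flag (value of joint pedal above 0.25 rad and angle between the x axis of lever_tip and the x axis of flag_tip, either way round below 0.09 rad), for 0.2 s.
5. the pedal is up again and the lever is back at the green idle mark, within 0.09 rad (all of step 1 and value of joint pedal below 0.03 rad), for 0.2 s.
At the end, for the whole second after the job is handed in: all bracket plates present and, on top of them, the pressure plate lie at rest on the jig's pins, centred within 5 mm, level within 0.06 rad and each flush on the one below within 2 mm; the lever is within 0.09 rad of the green idle mark (0.20); the pedal is up (below 0.03 rad) (all of step 5 and horizontal distance between each of bracket1, bracket2, bracket3, bracket4, pressure_plate and nest below 0.005 m and angle between the y axis of each of bracket1, bracket2, bracket3, bracket4, pressure_plate and the y axis of jig, either way round below 0.08 rad and angle between each of bracket1, bracket2, bracket3, bracket4, pressure_plate's own z axis and vertical below 0.06 rad and (z of bracket1 in the frame of nest below 0.002 m or z of bracket1 in the frame of bracket2 between 0.007 and 0.012 m or z of bracket1 in the frame of bracket3 between 0.007 and 0.012 m or z of bracket1 in the frame of bracket4 between 0.007 and 0.012 m) and (z of bracket2 in the frame of nest below 0.002 m or z of bracket2 in the frame of bracket1 between 0.007 and 0.012 m or z of bracket2 in the frame of bracket3 between 0.007 and 0.012 m or z of bracket2 in the frame of bracket4 between 0.007 and 0.012 m) and (z of bracket3 in the frame of nest below 0.002 m or z of bracket3 in the frame of bracket1 between 0.007 and 0.012 m or z of bracket3 in the frame of bracket2 between 0.007 and 0.012 m or z of bracket3 in the frame of bracket4 between 0.007 and 0.012 m) and (z of bracket4 in the frame of nest below 0.002 m or z of bracket4 in the frame of bracket1 between 0.007 and 0.012 m or z of bracket4 in the frame of bracket2 between 0.007 and 0.012 m or z of bracket4 in the frame of bracket3 between 0.007 and 0.012 m) and (z of pressure_plate in the frame of bracket1 between 0.007 and 0.012 m or z of pressure_plate in the frame of bracket2 between 0.007 and 0.012 m or z of pressure_plate in the frame of bracket3 between 0.007 and 0.012 m or z of pressure_plate in the frame of bracket4 between 0.007 and 0.012 m) and z of pressure_plate in the frame of bracket1 above 0.004 m and z of pressure_plate in the frame of bracket2 above 0.004 m and z of pressure_plate in the frame of bracket3 above 0.004 m and z of pressure_plate in the frame of bracket4 above 0.004 m and linear speed of each of pressure_plate, bracket1, bracket2, bracket3, bracket4 below 0.02 m/s); the robot touches nothing.
It fails at once if a bystander (bottle, red case, white tray, tape roll, loose angles) is shifted by more than 60 mm or the bottle is toppled (distance of any of bottle, case, lunch_tray, tape, angle1, angle2 from where it was at the start of the episode above 0.06 m or angle between bottle's own z axis and vertical above 0.7 rad).
Of bracket1, bracket2, bracket3, bracket4 only 2 to 4 are there at a start; the rules pass over those that are not, and their reading is None.
At some moment in a run one of bracket1, bracket2, bracket3, bracket4, pressure_plate may be knocked a few centimetres aside while the robot is not near it.
Once in a run the grip may slacken for a moment while it holds something.
It also fails if it takes over 210 s, if anything falls off the work surface, if the arm or the gripper's body presses on something with over 40 N, if the wrist force passes 120 N, or if a joint passes its speed limit or range.

## Working session

There is one attempt and no reset: what is moved stays moved. The work goes in short steps, Python scripts to look and compute and a tool call to move; the robot and the scene stay as the last step left them, time stands still between calls to the robot, and variables do not carry over. Pictures are saved under pics/ and viewed, and the job is handed in when it is done.

Besides the shell and the picture viewer there is one more tool, called after "Emit:" in YAML: its name, and indented under it one key for each argument. move_arm: Moves the arm, as the interface text tells. Its arguments: {"type":"object","properties":{"commands":{"type":"array","items":{"type":"array","items":{"type":"array","items":{"type":"number"}}}},"grip_force":{"type":"number"}},"required":["commands"]}

```bash
ls; mkdir -p pics; python3 - <<'E'
from workcell import *
import cv2
print(observe())
for n in ["scene","top","wrist"]:
    c=read_camera(n); print(n,{k:v for k,v in c.items() if k!="img"})
    cv2.imwrite(f"pics/{n}0.png",c["img"][:,:,::-1])
E
```

```text
pics
{'time': 0.0, 'joints': array([-1.10100953e+00,  2.60674369e-01, -1.39376187e-01,  1.17269877e+00,
       -2.92187405e-05,  1.57081127e+00]), 'joint_vel': array([ 0.00031371,  0.00050287,  0.00042466,  0.00011468,  0.00033935,
       -0.00051561]), 'effort': array([-2.07687626e-03, -4.05672061e+01,  2.53924692e+01,  1.88483525e-02,
       -2.04678258e-04,  8.76853534e-06]), 'eef_pos': array([ 237.3476504 , -467.51864711,  230.46727003]), 'eef_rot': array([-4.98367394e-04,  8.52256273e-01, -5.23123591e-01, -8.39879294e-04]), 'ft_force': array([-0.480018  ,  0.64833147, -0.6343575 ]), 'wrist_torque': array([ 0.00996479,  0.00072238, -0.00061747]), 'width': 85.23236415390099}
scene {'fov_y': 57.098652707913566, 'cx': 319.8266219856351, 'cy': 201.86681199489604, 'k1': 0.018137848591179805, 'position': array([ 834.56780756,  585.57580853, 1044.36070267]), 'attitude': array([-0.0757455 ,  0.2531324 ,  0.92709665, -0.26585412])}
top {'fov_y': 52.16811477998388, 'cx': 320.25251374351484, 'cy': 200.34617567641544, 'k1': 0.029651468497534396, 'position': array([ 317.58569578,   60.99037159, 1377.47900716]), 'attitude': array([ 0.06895479, -0.69422873,  0.71419215, -0.0567564 ])}
wrist {'fov_y': 65.20429598061664, 'cx': 323.00247477022344, 'cy': 199.48223911264046, 'k1': -0.022244374688462003, 'position': array([ 303.37019344, -436.01552235,  373.85187415]), 'attitude': array([ 0.12379662,  0.84304388, -0.51773439, -0.0768278 ])}
```

View pics/scene0.png

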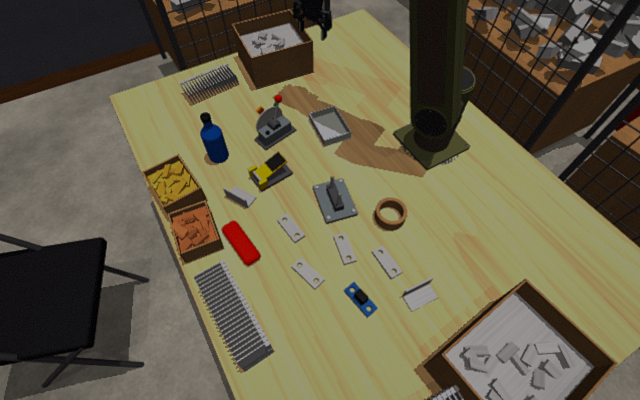

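View pics/top0.png

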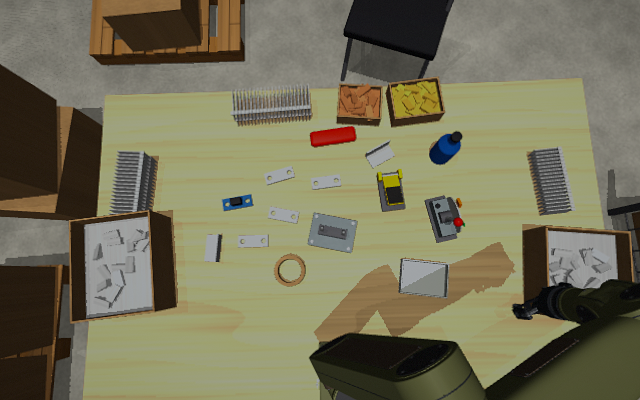

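View pics/wrist0.png

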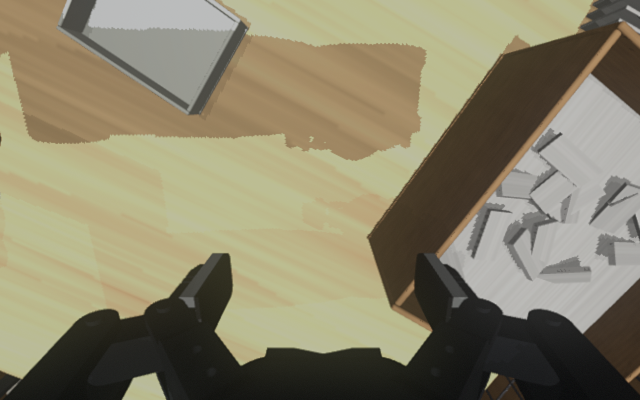

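```bash
cat > h.py <<'E'
from workcell import *
import numpy as np, cv2
from scipy.spatial.transform import Rotation as R
def rot(q): return R.from_quat([q[1],q[2],q[3],q[0]]).as_matrix()
def cal(c):
    h,w=c["img"].shape[:2]; f=h/2/np.tan(np.radians(c["fov_y"])/2)
    return f,rot(c["attitude"]),np.array(c["position"])
def K(c):
    f,_,_=cal(c); return np.array([[f,0,c["cx"]],[0,f,c["cy"]],[0,0,1.]]),np.array([c["k1"],0,0,0.])
def rays(c,uv):
    k,d=K(c); _,A,p=cal(c)
    uv=np.asarray(uv,float).reshape(-1,1,2)
    n=cv2.undistortPoints(uv,k,d,criteria=None) if False else cv2.undistortPointsIter(uv,k,d,None,None,(3,50,1e-10))
    n=n.reshape(-1,2); return np.c_[n,np.ones(len(n))]@A.T,p
def back(c,uv,z):
    r,p=rays(c,uv); t=(z-p[2])/r[:,2]; return p+r*t[:,None]
def proj(c,P):
    k,d=K(c); _,A,p=cal(c)
    P=np.asarray(P,float).reshape(-1,3); rv,_=cv2.Rodrigues(A.T)
    return cv2.projectPoints(P,rv,-A.T@p,k,d)[0].reshape(-1,2)
def tri(cs,uvs):
    M=np.zeros((3,3));b=np.zeros(3)
    for c,uv in zip(cs,uvs):
        r,p=rays(c,[uv]); r=r[0]/np.linalg.norm(r[0]); Q=np.eye(3)-np.outer(r,r); M+=Q;b+=Q@p
    return np.linalg.solve(M,b)
def rect(c,m,z):
    cs,_=cv2.findContours(m.astype(np.uint8),cv2.RETR_EXTERNAL,cv2.CHAIN_APPROX_NONE)
    k=max(cs,key=cv2.contourArea).reshape(-1,2)
    P=back(c,k,z)[:,:2].astype(np.float32)
    (x,y),(w,h),a=cv2.minAreaRect(P)
    if w>h: w,h,a=h,w,a+90   # a: dir of short side
    a=(a+90)%180-90
    return x,y,w,h,a  # short side dir angle deg
def save(c,n,crop=None,s=1):
    im=c["img"][:,:,::-1]
    if crop: x0,y0,x1,y1=crop; im=im[y0:y1,x0:x1]
    cv2.imwrite("pics/"+n,cv2.resize(im,None,fx=s,fy=s,interpolation=cv2.INTER_NEAREST if s>1 else 1))
E
python3 - <<'E'
from h import *
C={n:read_camera(n) for n in("top","scene")}
Z=dict(bracket1=10,pressure_plate=10,jig=16,lever_unit=0,pedal_unit=0,lunch_tray=35,tape=45,angle1=0,case=30)
for q in Z:
  for n,c in C.items():
    for r in silhouettes(n,q):
        print(q,n,round(r["conf"],2),np.round(r["box"]),np.round(rect(c,r["pixels"],Z[q]),1),r["pixels"].sum())
for q in("lever_tip","flag_tip","lever","flag","pedal_pad"):
  for n in C:
    for r in search_frame(n,q): print(q,n,round(r["conf"],2),np.round(r["box"],1))
save(C["top"],"t_lev.png",(360,160,500,260),5)
save(C["scene"],"s_lev.png",(240,80,360,200),5)
print(back(C["top"],[[332,232],[391,190],[443,218]],0))
E
```

```text
bracket1 top 0.91 [283. 217.  32.  15.] [518.4 208.   41.4 101.6 -12.4] 336
bracket1 top 0.79 [326. 181.  30.  16.] [627.8  58.9  42.1  97.    7.9] 312
bracket1 top 0.72 [278. 175.  29.  19.] [656.1 221.1  40.3  94.4  16.1] 283
bracket1 top 0.56 [255. 241.  31.  11.] [432.5 309.8  40.1 100.5  -1.7] 319
bracket1 scene 0.96 [385. 263.  32.  36.] [4.328e+02 3.114e+02 4.850e+01 1.066e+02 2.000e-01] 498
bracket1 scene 0.88 [309. 274.  38.  32.] [658.1 222.3  44.2 103.5  14.9] 466
bracket1 scene 0.82 [346. 250.  19.  28.] [519.9 215.2  43.3  97.  -15. ] 363
bracket1 scene 0.78 [294. 228.  28.  24.] [627.8  65.1  44.9 106.2   6.9] 394
pressure_plate top 0.7 [237. 203.  30.  12.] [565.6 364.3  40.4 100.3   9.1] 315
pressure_plate top 0.38 [460. 205.   7.  13.] [ 542.5 -383.4   16.6   30.8   85.1] 47
pressure_plate scene 0.76 [362. 296.  28.  35.] [568.5 367.8  43.5  99.1   5.2] 464
pressure_plate scene 0.66 [344. 247.  23.  28.] [518.8 210.6  40.8 102.2 -11.4] 363
jig top 0.94 [333. 235.  50.  37.] [454.4  43.4 112.5 148.8 -12.5] 1474
jig scene 0.56 [336. 202.  44.  49.] [454.7  43.6 113.1 1
[... 1491 characters left out ...]
.7]
flag_tip top 0.58 [392.9 189.9  23.1  32.1]
flag_tip top 0.27 [423.9 276.8  51.1  38.4]
flag_tip scene 0.56 [260.1 111.8   6.8   4.8]
lever top 0.73 [235.9 203.7  31.5  13.6]
lever top 0.57 [455.1 218.7  18.5  10. ]
lever scene 0.49 [277.1 109.1   5.5  26.3]
flag top 0.44 [459.6 202.9   6.7   9.6]
flag top 0.38 [455.1 221.6  16.2   9.3]
flag scene 0.61 [267.2 165.4  30.9  28.4]
flag scene 0.35 [261.6 110.8   7.3  10.6]
pedal_pad top 0.75 [393.8 190.1  24.7  30.8]
pedal_pad scene 0.7 [268.6 165.4  31.7  29.5]
pedal_pad scene 0.19 [273.2 171.4  45.5  38.7]
[[ 456.01326826   44.75601173    0.        ]
 [ 594.47473578 -161.82078476    0.        ]
 [ 492.86300561 -330.51622684    0.        ]]
```

```bash
ls -la pics
```

```text
total 1340
drwxr-xr-x 2 agent agent   4096 Dec  6 21:59 .
drwxr-xr-x 3 agent agent   4096 Dec  6 21:59 ..
-rw-r--r-- 1 agent agent 188846 Dec  6 21:59 s_lev.png
-rw-r--r-- 1 agent agent 415743 Dec  6 21:58 scene0.png
-rw-r--r-- 1 agent agent 128213 Dec  6 21:59 t_lev.png
-rw-r--r-- 1 agent agent 347000 Dec  6 21:58 top0.png
-rw-r--r-- 1 agent agent 270374 Dec  6 21:58 wrist0.png
```

View pics/t_lev.png

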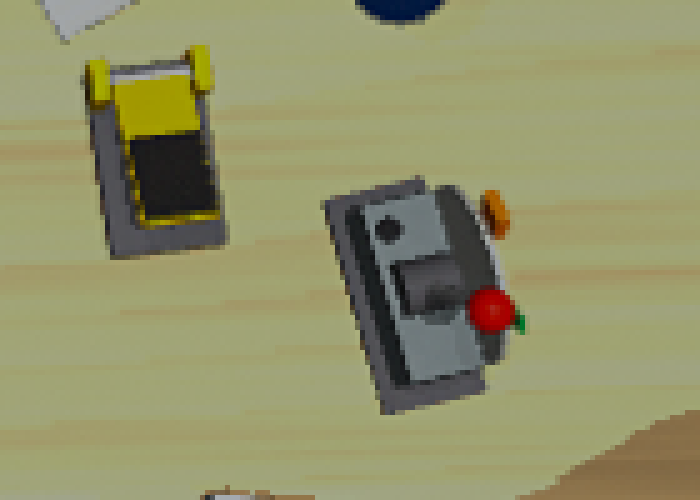

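View pics/s_lev.png

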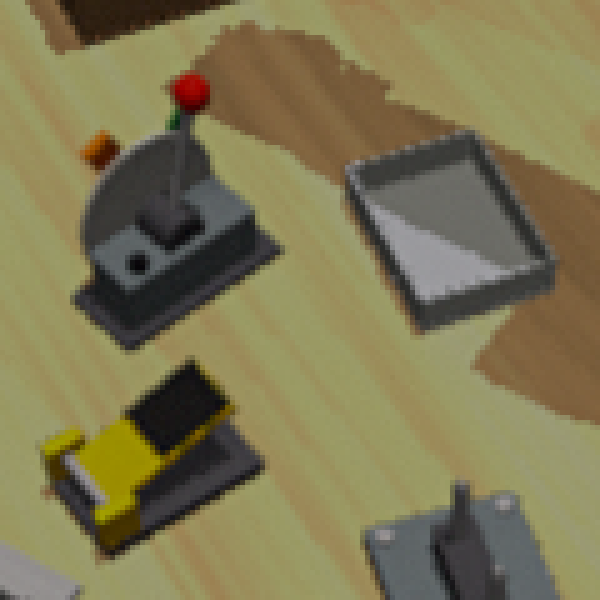

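```bash
python3 - <<'E'
from h import *
c=read_camera("top"); s=read_camera("scene")
knob=tri([c,s],[(457.6,221.7),(277.6,98)]);flag=tri([c,s],[(459,202.2),(259.5,109.7)]);gr=tri([c,s],[(463.8,224.2),(274.6,103.5)])
print("knob",knob,"flag",flag,"green",gr)
k=np.array([(323,203),(420,178),(482,388),(385,412)])/5+[359.5,159.5]
F=back(c,k,6)[:,:2]; print(F)
print("foot sizes",np.linalg.norm(F-np.roll(F,-1,0),axis=1),"c",F.mean(0))
ax=(F[0]+F[1]-F[2]-F[3]); yaw=np.arctan2(ax[1],ax[0]); print("yaw",yaw)
ex=np.array([np.cos(yaw),np.sin(yaw)]);ey=np.array([-ex[1],ex[0]])
for n,p in(("knob",knob),("flag",flag),("green",gr)):
    d=p[:2]-F.mean(0); print(n,"local",d@ex,d@ey,p[2]-55,"joint",np.arctan2(d@ex,p[2]-55)+.8)
k=np.array([(90,105),(212,90),(228,243),(112,258)])/5+[359.5,159.5]
F=back(c,k,14)[:,:2]; print("pedal",F,F.mean(0),np.linalg.norm(F-np.roll(F,-1,0),axis=1))
k=np.array([(115,80),(195,70),(217,215),(145,225)])/5+[359.5,159.5]
pad=tri([c,s],[(359.5+174/5,159.5+175/5),(239.5+182/5,79.5+407/5)]); print("pad",pad)
E
```

```text
knob [ 459.02150233 -325.79938644  160.91943407] flag [ 523.76944714 -347.91893399  120.10827161] green [ 457.61456282 -361.94703335  106.05873959]
[[ 554.93325658 -270.34419914]
 [ 570.16112357 -336.70933149]
 [ 427.01718165 -366.04808961]
 [ 412.80962943 -301.00906714]]
foot sizes [ 68.08978428 146.11964562  66.57273454 145.3941523 ] c [ 491.23029781 -318.52767185]
yaw 0.20731930726408743
knob local -33.01587380113835 -0.4862264477728536 105.9194340698547 joint 0.49783735782833716
flag local 25.7925434239285 -35.45965641842638 65.10827161366035 joint 1.1771817057590832
green local -41.83322139299055 -35.57021478783968 51.05873959014632 joint 0.1135917253345019
pedal [[ 626.09065672 -115.64783999]
 [ 633.93731405 -198.95541543]
 [ 528.17685958 -203.14559449]
 [ 520.2662108  -124.98272967]] [ 577.11776028 -160.68289489] [ 83.67629388 105.84342838  78.56215248 106.2353685 ]
pad [ 563.46792718 -159.02291114   64.0972681 ]
```

Emit:
move_arm:
  commands:
    - [[0,0,0.12,0.022,0.0142,0.001,70],[0,0,0.12,0.022,0.0142,0.001,70],[0,0,0.12,0.022,0.0142,0.001,70],[0,0,0.12,0.022,0.0142,0.001,70],[0,0,0.12,0.022,0.0142,0.001,70],[0,0,0.12,0.022,0.0142,0.001,70],[0,0,0.12,0.022,0.0142,0.001,70],[0,0,0.12,0.022,0.0142,0.001,70],[0,0,0.12,0.022,0.0142,0,70],[0,0,0.11,0.023,0.0142,0,70]]
  grip_force: 40

```text
time: 2.58
eef_pos: [459.6, -325.3, 239.4]
eef_rot: [0.0, 0.999, 0.047, 0.0]
ft_force: [0.4, 0.3, 0.1]
width: 60.2
```

```bash
cat > st.py <<'E'
from h import *
def st():
    o=observe(); A=rot(o["eef_rot"])
    print("t",round(o["time"],2),"tcp",np.round(o["eef_pos"],1),"xyaw",round(np.arctan2(A[1,0],A[0,0]),3),"z",np.round(A[:,2],3),"F",np.round(o["ft_force"],1),"w",round(o["width"],1),"j",np.round(o["joints"],2))
st()
E
python3 - <<'E'
from st import *
for n in("wrist","top"):
    c=read_camera(n); save(c,n+"1.png")
E
```

```text
t 2.58 tcp [ 459.6 -325.3  239.4] xyaw 0.095 z [ 0. -0. -1.] F [0.4 0.3 0.1] w 60.2 j [-0.62  0.32 -0.03  1.22 -0.    0.86]
```

View pics/wrist1.png

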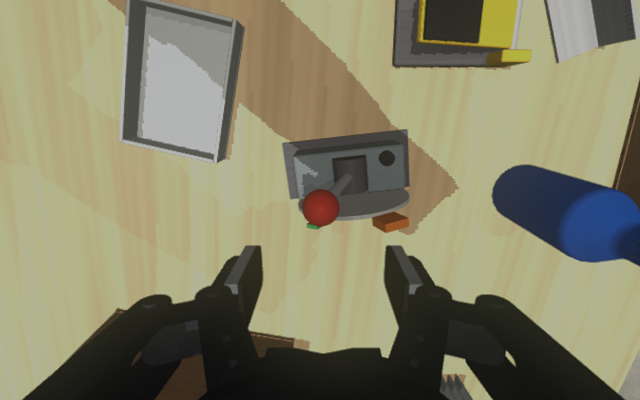

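View pics/top1.png

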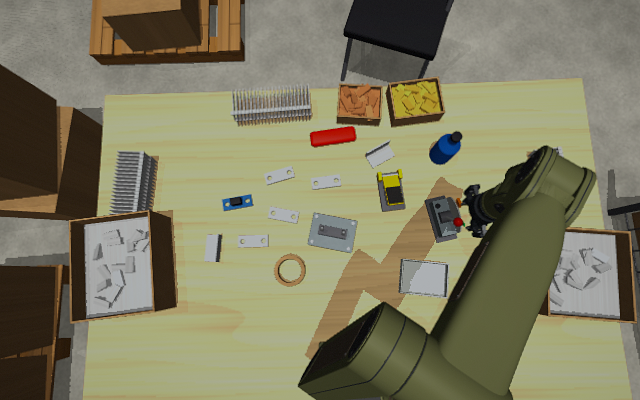

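```bash
python3 - <<'E'
from h import *
w=read_camera("wrist"); t=read_camera("top"); 
print(back(w,[(320,208)],161), tri([w,t],[(320,208),(457.6,221.7)]))
# unit foot corners in wrist picture & dial
k=[(283,143),(407,129),(411,187),(292,198)]
F=back(w,k,6)[:,:2];print(F,np.linalg.norm(F-np.roll(F,-1,0),axis=1))
ax=F[1]-F[0];print(np.arctan2(ax[1],ax[0]))
save(w,"w1z.png",(260,110,440,240),4)
E
```

```text
[[ 460.04482314 -325.93007366  161.        ]] [ 460.09775652 -326.43638821  160.62545539]
[[ 412.13074847 -299.92117782]
 [ 556.84937048 -269.72792577]
 [ 573.81873095 -339.12585704]
 [ 427.34057005 -367.23528442]] [147.83474566  71.44250877 149.15090188  69.01106882]
0.2056837108228948
```

View pics/w1z.png

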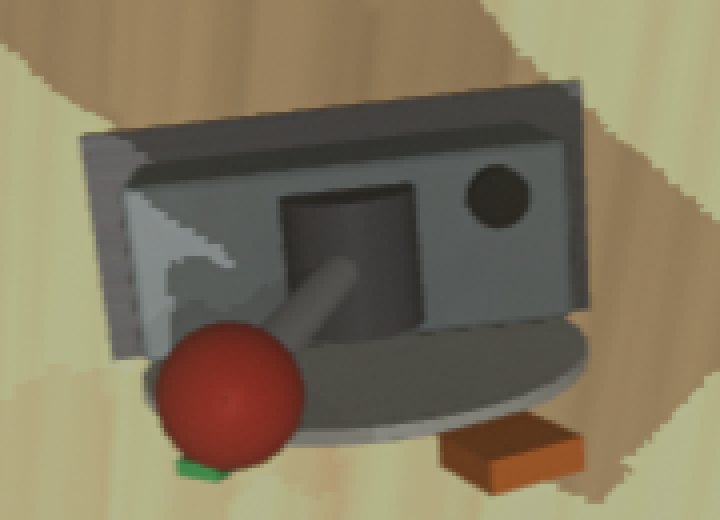

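Emit:
move_arm:
  commands:
    - [[0,0,0.11,0,0,-0.03,70],[0,0,0,0,0,-0.03,70],[0,0,0,0,0,-0.03,70],[0,0,0,0,0,0,70],[0,0,0,0,0,0,20],[0,0,0,0,0,0,10],[0,0,0,0,0,0,10],[0,0,0,0,0,0,10],[0,0,0,0,0,0,10],[0,0,0,0,0,0,10]]
  grip_force: 30

```text
time: 3.62
eef_pos: [459.3, -327.5, 151.7]
eef_rot: [0.002, 0.995, 0.099, 0.001]
ft_force: [-3.3, -1.0, 7.0]
width: 26.3
```

```bash
python3 - <<'E'
from st import *
c=read_camera("wrist"); save(c,"wrist2.png")
E
```

```text
t 3.62 tcp [ 459.3 -327.5  151.7] xyaw 0.198 z [ 0.002 -0.003 -1.   ] F [-3.3 -1.   7. ] w 26.3 j [-0.62  0.37 -0.2   1.   -0.    0.75]
```

View pics/wrist2.png

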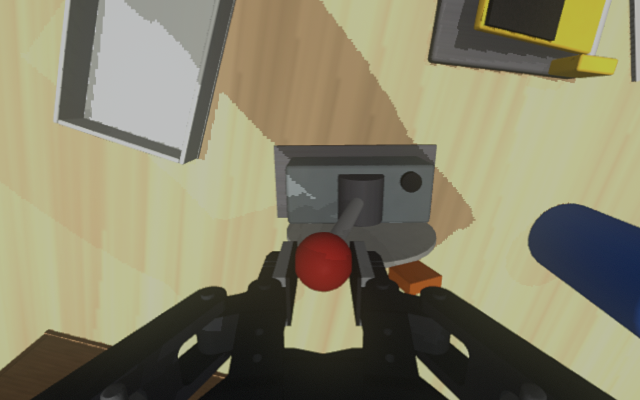

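Emit:
move_arm:
  commands:
    - [[0,0,0,0,0,-0.004,30],[0,0,0,0,0,-0.004,10],[0,0,0,-0.005,-0.001,-0.0023,10],[0,0,0,-0.005,-0.001,-0.0022,10],[0,0,0,-0.005,-0.001,-0.0024,10],[0,0,0,-0.005,-0.001,-0.0026,10],[0,0,0,-0.005,-0.001,-0.0027,10],[0,0,0,-0.003,-0.0005,-0.0018,10],[0,0,0,0,0,0,10],[0,0,0,0,0,0,10]]
  grip_force: 30

```text
time: 4.5
eef_pos: [433.2, -334.8, 132.6]
eef_rot: [0.004, 0.995, 0.099, 0.003]
ft_force: [-5.8, -2.4, 19.2]
width: 26.0
```

```bash
python3 - <<'E'
from st import *
c=read_camera("wrist"); save(c,"wrist3.png")
t=read_camera("scene"); save(t,"scene3.png",(240,80,360,200),5)
E
```

```text
t 4.5 tcp [ 433.2 -334.8  132.6] xyaw 0.198 z [ 0.008 -0.008 -1.   ] F [-5.8 -2.4 19.2] w 26.0 j [-0.66  0.35 -0.28  0.93 -0.    0.72]
```

View pics/wrist3.png

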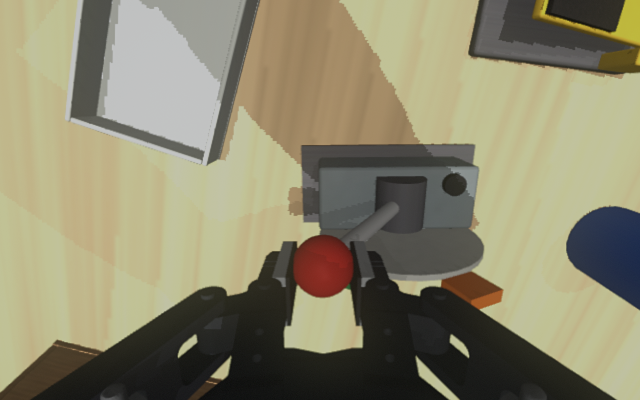

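View pics/scene3.png

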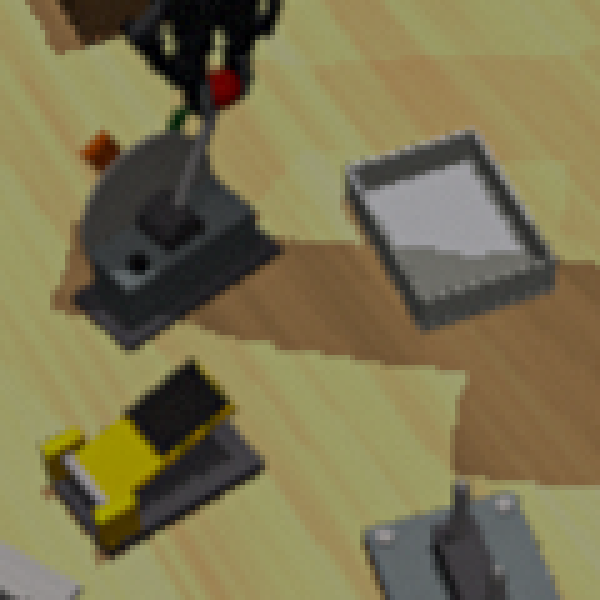

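Emit:
move_arm:
  commands:
    - [[0,0,0,0,0,0.002,40],[0,0,0,0,0,0.002,55],[0,0,0,0,0,0.002,70],[0,0,0,0,0,0.03,70],[0,0,0,0,0,0.03,70],[0,0,0,0,0,0.03,70],[0,0,0,0,0,0.03,70],[0,0,0,0,0.005,0.005,70],[0,0,0,0,0,0,70],[0,0,0,0,0,0,70]]

```text
time: 5.43
eef_pos: [430.7, -326.3, 257.8]
eef_rot: [-0.0, 0.995, 0.1, -0.0]
ft_force: [0.1, -0.4, -1.1]
width: 59.8
```

```bash
python3 - <<'E'
from st import *
c=read_camera("wrist"); save(c,"wrist4.png",(240,80,440,230),4)
t=read_camera("scene"); save(t,"scene4.png",(240,80,360,200),5)
E
```

```text
t 5.43 tcp [ 430.7 -326.3  257.8] xyaw 0.2 z [-0.  0. -1.] F [ 0.1 -0.4 -1.1] w 59.8 j [-0.65  0.28 -0.04  1.25  0.    0.72]
```

View pics/wrist4.png

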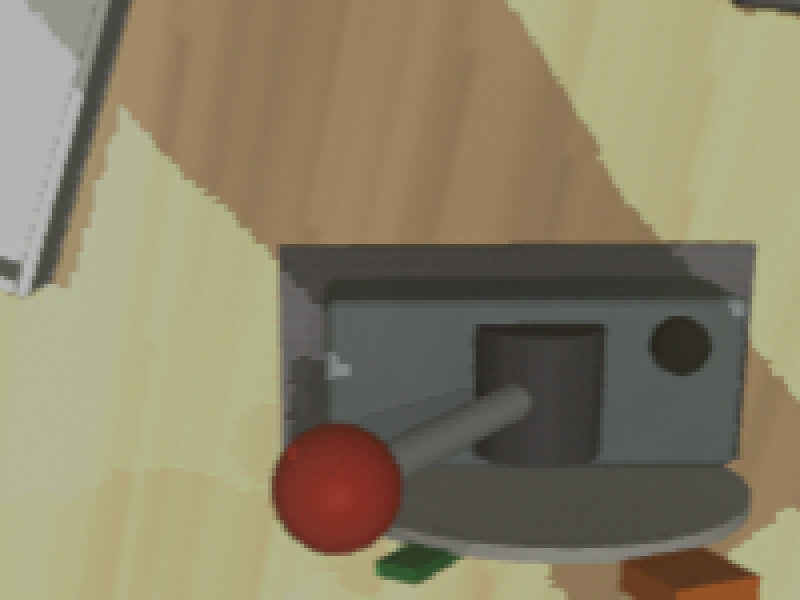

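View pics/scene4.png

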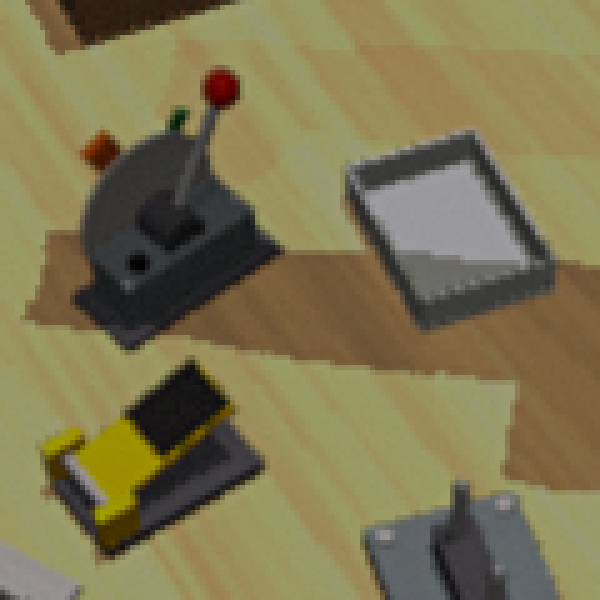

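```bash
python3 - <<'E'
from h import *
w=read_camera("wrist"); s=read_camera("scene")
o=np.array([492.5,-319.0]); yaw=.206
ex=np.array([np.cos(yaw),np.sin(yaw)]);ey=np.array([-ex[1],ex[0]])
def loc(p): d=p[:2]-o; return np.round([d@ex,d@ey,p[2]-55],1),"joint",np.round(np.arctan2(d@ex,p[2]-55)+.8,3),"r",np.hypot(d@ex,p[2]-55)
for n,a,b in(("knob",(338,488),(221,88)),("green",(415,562),(178,120)),("flag",(690,580),(100,150))):
    p=tri([w,s],[(239.5+a[0]/4,79.5+a[1]/4),(239.5+b[0]/5,79.5+b[1]/5)]); print(n,p,loc(p))
# knob from wrist on arc: joint vs predicted pixel
for j in np.arange(.05,.4,.05):
    a=j-.8; P=np.r_[o+ex*110*np.sin(a),55+110*np.cos(a)]; print(round(j,2),proj(w,P),proj(s,P))
print("obs",(239.5+338/4,79.5+488/4),(239.5+221/5,79.5+88/5))
for j in (.15,.2,.25):
    a=j-.8; P=np.r_[o+ex*67*np.sin(a)-33*ey,55+67*np.cos(a)]; print("g",round(j,2),proj(w,P),proj(s,P))
print("obs",(239.5+415/4,79.5+562/4),(239.5+178/5,79.5+120/5))
E
```

```text
knob [ 431.84866707 -331.43597211  147.62614461] (array([-61.9,   0.2,  92.6]), 'joint', np.float64(0.211), 'r', np.float64(111.41268322959772))
green [ 456.54963128 -358.0189352   108.44752671] (array([-43.2, -30.8,  53.4]), 'joint', np.float64(0.121), 'r', np.float64(68.70524927221629))
flag [ 521.46813387 -346.3199088   119.79462132] (array([ 22.8, -32.7,  64.8]), 'joint', np.float64(1.138), 'r', np.float64(68.67824233664794))
0.05 [[309.33052292 198.00075327]] [[286.84135456  98.01300683]]
0.1 [[313.87318768 199.14981997]] [[285.86873791  97.76013553]]
0.15 [[318.74488142 200.25705332]] [[284.85476796  97.57532103]]
0.2 [[323.93410147 201.31547409]] [[283.80184643  97.45978756]]
0.25 [[329.42609424 202.31805004]] [[282.7125467   97.41456316]]
0.3 [[335.20277421 203.25778561]] [[281.58960935  97.44046843]]
0.35 [[341.24270459 204.12781993]] [[280.43593626  97.53810612]]
obs (324.0, 201.5) (283.7, 97.1)
g 0.15 [[345.81570772 221.92875273]] [[274.13807317 103.54605303]]
g 0.2 [[348.69713461 222.61453136]] [[273.49173003 103.48931214]]
g 0.25 [[351.69789486 223.25750843]] [[272.82608966 103.47407923]]
obs (343.25, 220.0) (275.1, 103.5)
```

```bash
python3 - <<'E'
from h import *
w=read_camera("wrist"); s=read_camera("scene")
o=np.array([492.5,-319.0]); yaw=.206
ex=np.array([np.cos(yaw),np.sin(yaw)]);ey=np.array([-ex[1],ex[0]])
def L(P): d=P[:,:2]-o; return np.round(np.c_[d@ex,d@ey],1)
def px(a): return np.array(a)/4.+[239.5,79.5]
print("barrel",L(back(w,px([(475,390),(605,390)]),60)))
print("foot",L(back(w,px([(280,245),(757,243),(285,400),(750,345)]),8)))
print("house top",L(back(w,px([(327,300),(747,300),(330,460),(738,460)]),50)))
print("dial bottom edges",L(back(w,px([(750,495)]),55)))
im=w["img"][170:240,330:440,::-1]; cv2.imwrite("pics/w4z.png",cv2.resize(im,None,fx=7,fy=7,interpolation=cv2.INTER_CUBIC))
E
```

```text
barrel [[-24.    1.8]
 [ 12.1   1.5]]
foot [[-79.8  36.5]
 [ 68.2  36.3]
 [-79.1 -12.7]
 [ 68.8   4.2]]
house top [[-65.   25.6]
 [ 52.8  24.8]
 [-64.5 -21. ]
 [ 54.2 -21.8]]
dial bottom edges [[ 56.9 -30.9]]
```

View pics/w4z.png

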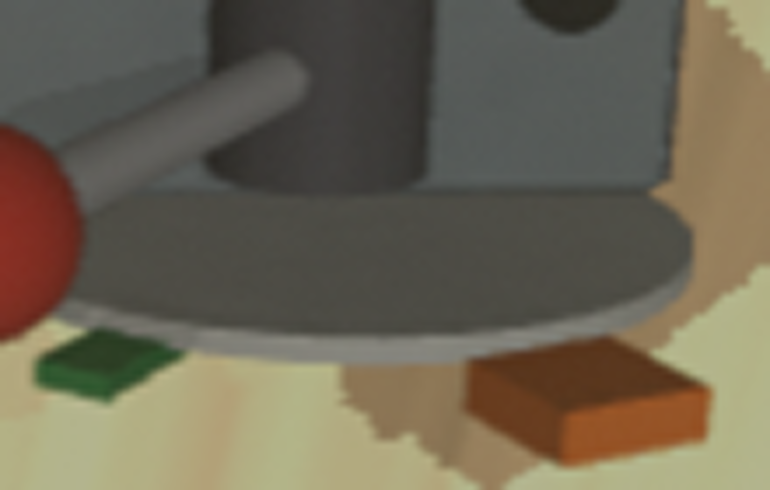

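```bash
python3 - <<'E'
from h import *
t=read_camera("top"); save(t,"t5.png",(400,170,500,250),7)
w=read_camera("wrist"); save(w,"w5.png")
print(w["position"],w["attitude"],observe()["eef_pos"],observe()["eef_rot"])
E
```

```text
[ 416.45328166 -256.06636745  400.68442391] [0.14439958 0.98455884 0.09802039 0.01358881] [ 430.3835874  -326.4836013   257.55139016] [-4.75298089e-04  9.95061247e-01  9.92605335e-02 -4.85774812e-04]
```

View pics/t5.png

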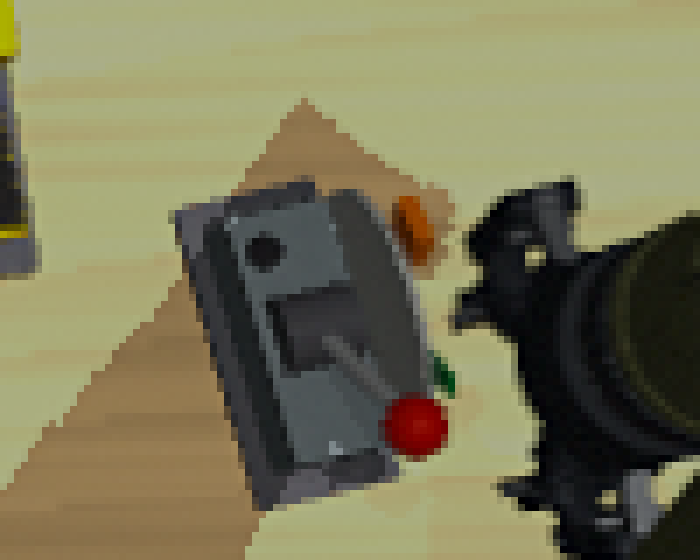

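View pics/w5.png

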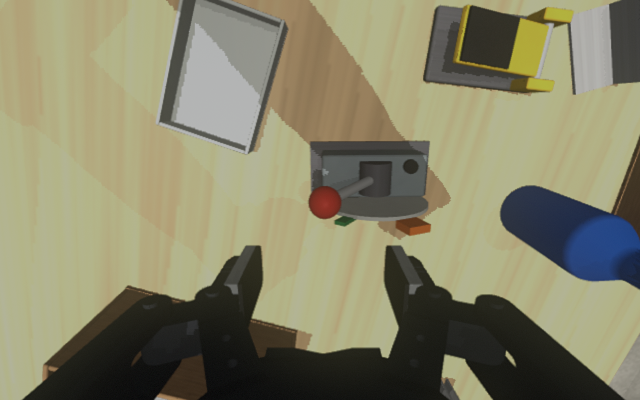

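```bash
python3 - <<'E'
from h import *
t=read_camera("top");w=read_camera("wrist")
def L(F):
    c=F.mean(0)[:2]; ax=F[0]-F[3]+F[1]-F[2]
    return np.round(c,1),round(np.arctan2(ax[1],ax[0]),3),np.round(np.linalg.norm((F-np.roll(F,-1,0))[:,:2],axis=1),1)
for z in(0,6,10):
    print(z,L(back(t,np.array([(175,213),(315,180),(400,475),(258,508)])/7+[399.5,169.5],z)))
    A=back(w,np.array([(757,243),(280,245)])/4+[239.5,79.5],z); print("w",A[:,:2].round(1),A[:,:2].mean(0),np.linalg.norm(A[0]-A[1]),"yaw",np.arctan2(*(A[0]-A[1])[[1,0]]))
    # expected centre = mid - 35*ey
    yaw=np.arctan2(*(A[0]-A[1])[[1,0]]); print("   centre",A[:,:2].mean(0)-35*np.array([-np.sin(yaw),np.cos(yaw)]))
c=np.array(t["img"]);
print(back(w,[(324,201.5)],146),back(t,[np.array((416,427))/7+[399.5,169.5]],146))
E
```

```text
0 (array([ 491.6, -321.8]), np.float64(0.197), array([ 70.1, 147. ,  69.6, 146.7]))
w [[ 556.2 -270.8]
 [ 407.8 -301.4]] [ 482.01085228 -286.11080507] 151.53055518851997 yaw 0.2037091110954963
   centre [ 489.09146189 -320.38710837]
6 (array([ 490.9, -320.2]), np.float64(0.197), array([ 69.8, 146.3,  69.3, 146.1]))
w [[ 554.1 -270.6]
 [ 407.9 -300.8]] [ 481.03187782 -285.66257147] 149.2639285362504 yaw 0.20370911109549625
   centre [ 488.11248742 -319.93887477]
10 (array([ 490.4, -319.1]), np.float64(0.197), array([ 69.6, 145.9,  69.1, 145.7]))
w [[ 552.7 -270.4]
 [ 408.  -300.3]] [ 480.37922817 -285.36374907] 147.75284410140384 yaw 0.2037091110954962
   centre [ 487.45983778 -319.64005237]
[[ 432.61558389 -332.9198645   146.        ]] [[ 435.30914862 -333.10510044  146.        ]]
```

Emit:
move_arm:
  commands:
    - [[0,0,0,0,-0.003,-0.04,70],[0,0,0,0,-0.003,-0.04,70],[0,0,0,0,0,-0.038,70],[0,0,0,0,0,0,70],[0,0,0,0,0,0,20],[0,0,0,0,0,0,10],[0,0,0,-0.003,-0.0005,-0.002,10],[0,0,0,-0.003,-0.0005,-0.002,10],[0,0,0,0,0,0,10],[0,0,0,0,0,0,10]]
  grip_force: 25

```text
time: 6.77
eef_pos: [427.2, -335.4, 138.9]
eef_rot: [0.002, 0.995, 0.099, 0.003]
ft_force: [2.6, -1.0, 4.9]
width: 25.8
```

```bash
python3 st.py
```

```text
t 6.77 tcp [ 427.2 -335.4  138.9] xyaw 0.199 z [ 0.006 -0.004 -1.   ] F [ 2.6 -1.   4.9] w 25.8 j [-0.67  0.34 -0.27  0.95  0.    0.71]
```

Emit:
move_arm:
  commands:
    - [[0,0,0,0,0,0,40],[0,0,0,0,0,0,55],[0,0,0,0,0,0,70],[0,0,0,0,0,0.03,70],[0,0,0,0,0,0.03,70],[0,0,0,0,0,0.03,70],[0,0,0,0,0,0.03,70],[0,0,0,0,0.005,0.005,70],[0,0,0,0,0,0,70],[0,0,0,0,0,0,70]]

```text
time: 7.6
eef_pos: [424.0, -328.2, 260.5]
eef_rot: [-0.0, 0.995, 0.099, -0.001]
ft_force: [0.3, -0.7, 0.2]
width: 59.7
```

```bash
python3 - <<'E'
from st import *
c=read_camera("wrist"); save(c,"wrist6.png",(240,80,440,230),4)
t=read_camera("top"); save(t,"t6.png",(400,170,500,250),7)
E
```

```text
t 7.6 tcp [ 424.  -328.2  260.5] xyaw 0.199 z [-0.002  0.001 -1.   ] F [ 0.3 -0.7  0.2] w 59.7 j [-0.66  0.27 -0.05  1.25 -0.    0.71]
```

View pics/wrist6.png

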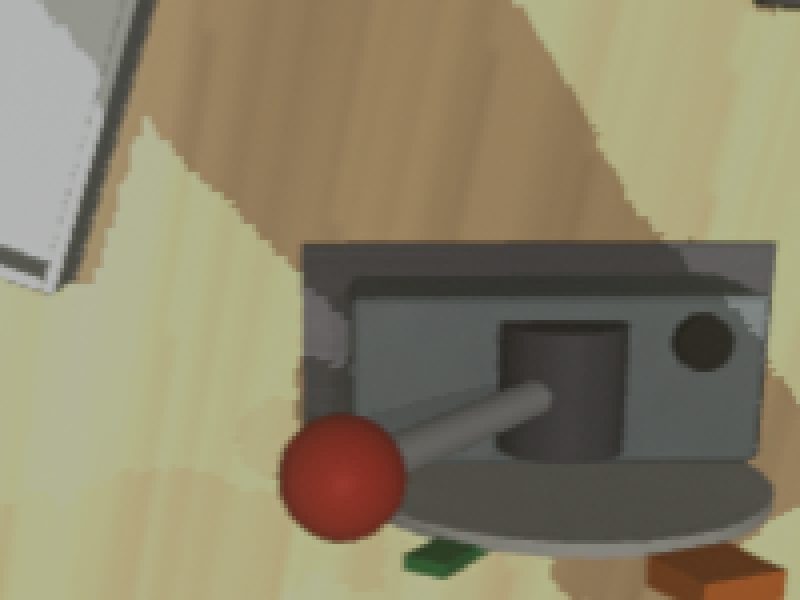

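View pics/t6.png

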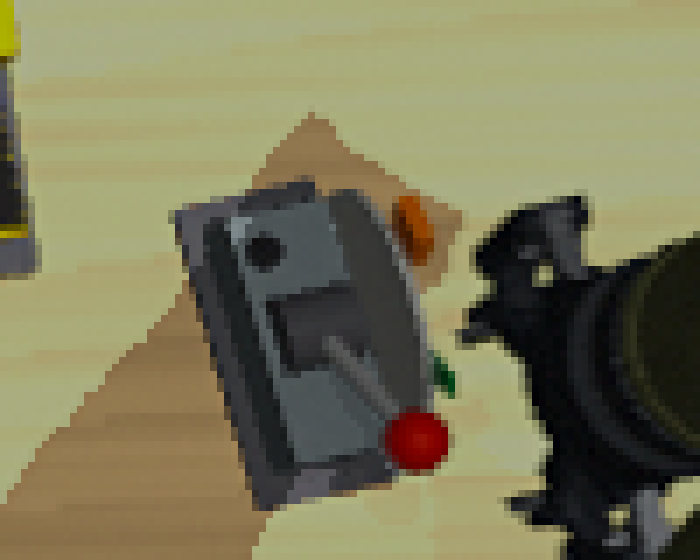

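Emit:
move_arm:
  commands:
    - [[0,0,-0.042,0.006,0.036,0,70],[0,0,-0.042,0.006,0.036,0,70],[0,0,-0.042,0.006,0.036,0,70],[0,0,-0.042,0.006,0.036,0,70],[0,0,-0.042,0.006,0.036,0,70],[0,0,-0.042,0.006,0.036,0,70],[0,0,-0.042,0.006,0.036,0,70],[0,0,-0.042,0.006,0.036,0,70],[0,0,-0.042,0.006,0.036,0,70],[0,0,-0.042,0.006,0.036,0,70]]

```text
time: 8.53
eef_pos: [483.5, 32.9, 259.5]
eef_rot: [0.0, 0.994, -0.111, -0.002]
ft_force: [0.7, -0.3, -0.7]
width: 60.1
```

```bash
python3 - <<'E'
from st import *
c=read_camera("wrist"); save(c,"wrist7.png")
o=observe(); print(proj(c,[o["eef_pos"]]))
for z in (40,90,98):
  a=np.radians(-12.5); e=np.array([-np.sin(a),np.cos(a)])
  for s in(-35,0,35): print(z,s,proj(c,[np.r_[np.array([454.4,43.4])+s*e,z]]))
E
```

```text
t 8.53 tcp [483.5  32.9 259.5] xyaw -0.223 z [-0.003 -0.001 -1.   ] F [ 0.7 -0.3 -0.7] w 60.1 j [ 0.07  0.18 -0.17  1.22 -0.    1.86]
[[321.46308129 242.93410717]]
40 -35 [[297.73907721 194.46011711]]
40 0 [[296.87846461 165.80099435]]
40 35 [[295.98046699 135.55630192]]
90 -35 [[293.91515729 207.47921111]]
90 0 [[292.80038337 174.93277789]]
90 35 [[291.62950786 140.29268769]]
98 -35 [[293.19809468 209.92140565]]
98 0 [[292.03174465 176.65441144]]
98 35 [[290.80515911 141.19025958]]
```

View pics/wrist7.png

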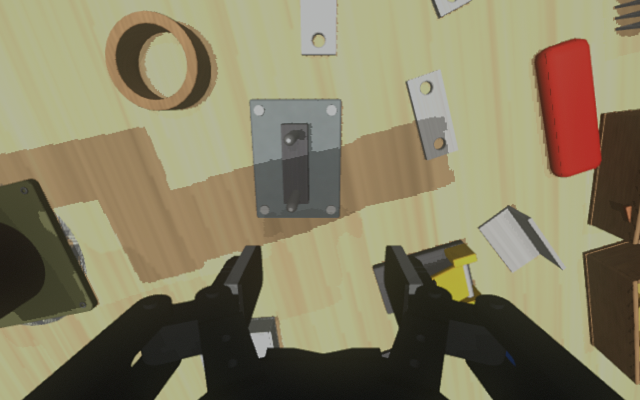

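```bash
python3 - <<'E'
from st import *
c=read_camera("wrist"); save(c,"w8.png",(245,90,345,220),6)
F=back(c,[(250,100),(340,99),(341,217),(257,217)],16)[:,:2]; print(F,F.mean(0))
# wrist calib: brackets
for r in silhouettes("wrist","bracket1"): print(r["conf"],np.round(r["box"]),np.round(rect(c,r["pixels"],10),1))
for r in silhouettes("wrist","jig"): print("jig",r["conf"],np.round(r["box"]),np.round(rect(c,r["pixels"],16),1))
E
```

```text
t 8.58 tcp [484.8  39.  259.4] xyaw -0.219 z [-0.002  0.005 -1.   ] F [ 1.8  5.3 -0.4] w 59.9 j [ 0.08  0.18 -0.16  1.22  0.01  1.87]
[[417.60342631 135.50285113]
 [521.82031527 113.27776749]
 [493.11992285 -31.71127258]
 [385.30031624  -7.82942172]] [454.46099517  52.30998108]
0.88 [319.  32.  32.  64.] [513.9 190.4  40.3  64.3 -12.6]
0.84 [431. 123.  52.  93.] [626.2  61.9  43.7 100.8   6.5]
0.78 [449.  14.  47.  28.] [660.7 178.7  24.3  48.9  78. ]
jig 0.67 [298. 162.  84. 120.] [452.8  45.2 109.4 149.4 -12.7]
jig 0.46 [430. 121.  54.  87.] [624.1  62.7  43.4  99.6   6.2]
```

View pics/w8.png

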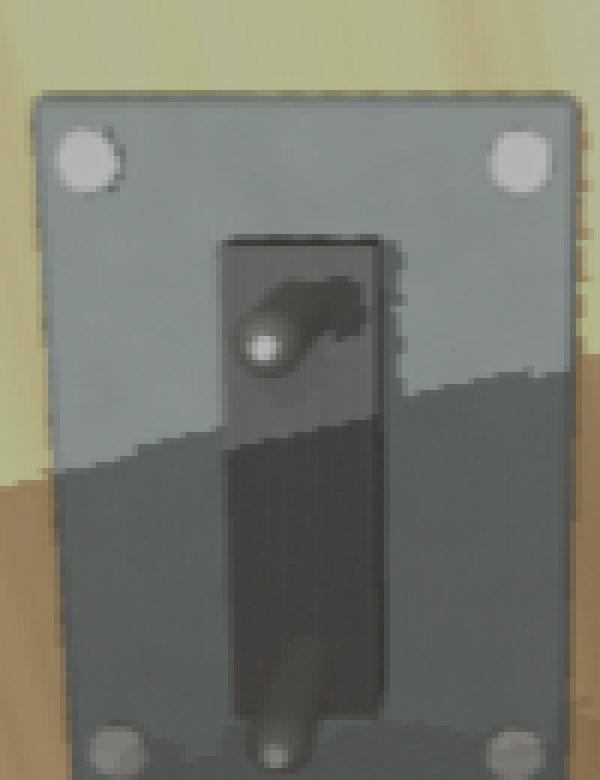

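```bash
python3 - <<'E'
from st import *
c=read_camera("wrist"); save(c,"w9.png",(245,90,345,220),6)
for r in silhouettes("wrist","jig")[:1]: print("jig",r["conf"],np.round(r["box"]),np.round(rect(c,r["pixels"],16),1))
for r in silhouettes("top","jig")[:1]: print("jig",r["conf"],np.round(r["box"]),np.round(rect(read_camera("top"),r["pixels"],16),1))
g=cv2.cvtColor(c["img"],cv2.COLOR_RGB2GRAY)[125:215,280:300]; print(np.argwhere(g>140)[:40].tolist() if (g>140).sum()<40 else (g>140).sum())
np.save("cam9.npy",c,allow_pickle=True); st()
E
```

```text
t 8.73 tcp [483.7  32.  259.6] xyaw -0.218 z [-0.003 -0.001 -1.   ] F [-0.6 -0.4 -1.3] w 59.6 j [ 0.07  0.18 -0.17  1.23 -0.    1.86]
jig 0.67 [298. 155.  87. 121.] [452.2  45.7 109.8 149.5 -11.9]
jig 0.71 [334. 233.  48.  36.] [453.6  44.1 110.5 151.4 -12.3]
[[12, 8], [13, 6], [13, 7], [13, 8], [13, 9], [14, 6], [14, 7], [14, 8], [14, 9], [14, 10], [15, 6], [15, 7], [15, 8], [15, 9], [16, 7], [16, 8]]
t 8.93 tcp [484.2  30.1 260.8] xyaw -0.223 z [-0.001 -0.    -1.   ] F [-0.1  0.2 -0.7] w 60.0 j [ 0.06  0.18 -0.17  1.23 -0.    1.86]
```

View pics/w9.png

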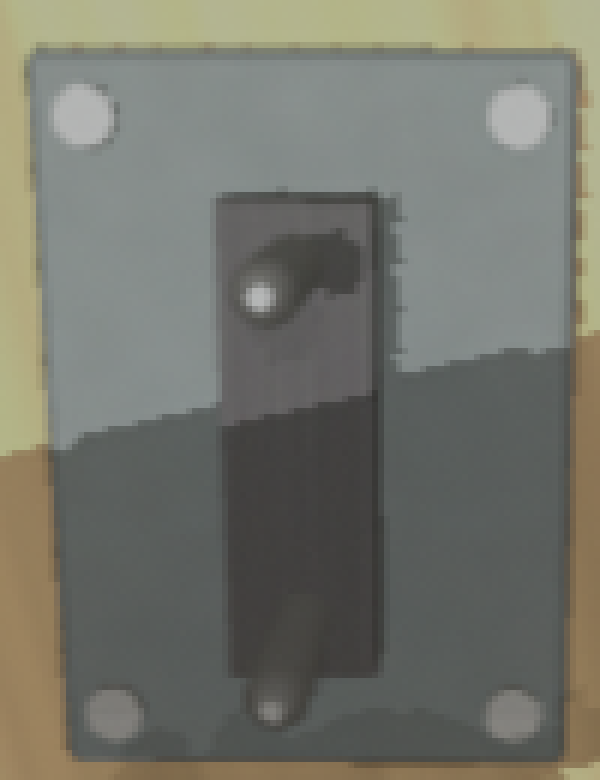

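```bash
python3 - <<'E'
from st import *
c=np.load("cam9.npy",allow_pickle=True).item()
P=back(c,[(287.8,139),(289.8,208)],98)[:,:2]; d=P[0]-P[1]
print(P,"mid",P.mean(0),np.linalg.norm(d),"yaw",np.arctan2(-d[0],d[1]))
# nest top corners
N=back(c,np.array([(217,197),(376,197),(383,676),(230,676)])/6+[244.5,89.5],40)[:,:2];print(N,N.mean(0))
F=back(c,np.array([(30,52),(577,55),(562,757),(72,757)])/6+[244.5,89.5],16)[:,:2];print(F,F.mean(0))
E
```

```text
t 8.93 tcp [484.2  30.1 260.8] xyaw -0.223 z [-0.001 -0.    -1.   ] F [-0.1  0.2 -0.7] w 60.0 j [ 0.06  0.18 -0.17  1.23 -0.    1.86]
[[459.61432605  79.14492273]
 [444.212455    10.81271804]] mid [451.91339053  44.97882039] 70.04646907688162 yaw -0.22169224026095205
[[448.57000631  94.54920509]
 [477.81780893  88.02048082]
 [457.36363029  -4.22497313]
 [427.06246634   2.47924044]] [452.70347797  45.2059883 ]
[[416.20657692 129.06643899]
 [521.19402495 105.0008882 ]
 [488.4868103  -37.81465158]
 [383.60854224 -14.64538435]] [452.3739886   45.40182281]
```

Emit:
move_arm:
  commands:
    - [[0,0,0,0.0045,0.025,-0.005,70],[0,0,0,0.0045,0.025,-0.01,70],[0,0,0,0.0045,0.025,-0.015,70],[0,0,0,0.0045,0.025,-0.02,70],[0,0,0,0.0045,0.025,-0.025,70],[0,0,0,0.0045,0.025,-0.025,70],[0,0,0,0.005,0.0256,0,70],[0,0,0,0,0,0,70],[0,0,0,0,0,0,70],[0,0,0,0,0,0,70]]

```text
time: 9.77
eef_pos: [516.9, 205.8, 161.4]
eef_rot: [0.0, 0.994, -0.111, -0.0]
ft_force: [0.3, -0.2, 0.0]
width: 59.7
```

```bash
cat > look.py <<'E'
import sys
from st import *
def look(q="bracket1",z=10,name=None,cams=("wrist","top")):
    out=[]
    for n in cams:
        c=read_camera(n)
        for r in silhouettes(n,q): print(n,round(r["conf"],2),np.round(r["box"]),np.round(rect(c,r["pixels"],z),1))
        if name and n=="wrist": save(c,name)
if __name__=="__main__": look(*( [sys.argv[1],float(sys.argv[2]),sys.argv[3]]))
E
python3 look.py bracket1 10 w10.png
```

```text
t 9.77 tcp [516.9 205.8 161.4] xyaw -0.222 z [-0.    -0.001 -1.   ] F [ 0.3 -0.2  0. ] w 59.7 j [ 0.38  0.35 -0.19  1.03 -0.    2.17]
wrist 0.97 [461. 132.  80. 120.] [654.4 221.4  43.1 101.3  15.2]
wrist 0.89 [322. 177.  40. 106.] [517.6 209.5  40.4 102.2 -11.8]
wrist 0.64 [449. 274.  54.  62.] [625.8  75.3  41.5  81.2   7.8]
wrist 0.63 [203.  89.  82. 126.] [432.8 311.9  44.2 101.    0. ]
top 0.85 [327. 180.  29.  12.] [628.   60.5  42.2 100.    6.6]
top 0.6 [332. 234.  48.  38.] [454.2  43.1 110.5 151.4 -12.1]
top 0.46 [242. 241.   9.  14.] [431.8 347.1  26.8  44.  -89.4]
top 0.41 [287. 173.  16.  12.] [663.1 195.7  41.6  47.9  17.3]
top 0.29 [391. 192.  28.  45.] [ 592.7 -158.8   82.3  136.2  -88.3]
```

View pics/w10.png

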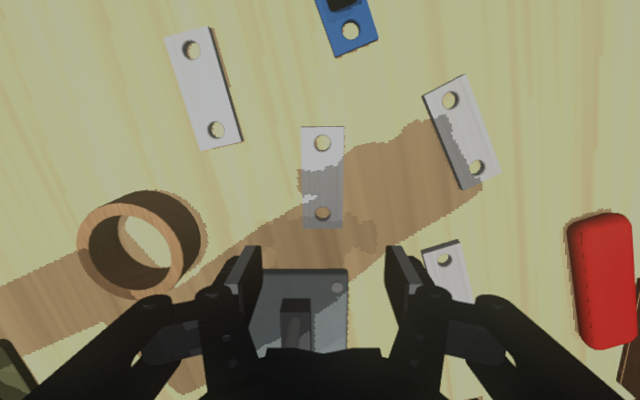

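Emit:
move_arm:
  commands:
    - [[0,0,0.01,0.0005,0.0015,-0.03,65],[0,0,0,0,0,-0.035,60],[0,0,0,0,0,-0.035,60],[0,0,0,0,0,-0.03,60],[0,0,0,0,0,-0.015,60],[0,0,0,0,0,-0.008,60],[0,0,0,0,0,-0.004,60],[0,0,0,0,0,0,60],[0,0,0,0,0,0,60],[0,0,0,0,0,0,60]]
  grip_force: 60

```text
time: 10.8
eef_pos: [518.6, 208.9, 5.8]
eef_rot: [-0.001, 0.994, -0.105, 0.001]
ft_force: [0.7, -0.3, -0.2]
width: 51.3
```

```bash
python3 - <<'E'
from st import *
c=read_camera("wrist"); save(c,"w11.png")
E
```

```text
t 10.8 tcp [518.6 208.9   5.8] xyaw -0.211 z [ 0.003  0.001 -1.   ] F [ 0.7 -0.3 -0.2] w 51.3 j [ 0.38  0.5  -0.41  0.66 -0.    2.16]
```

View pics/w11.png

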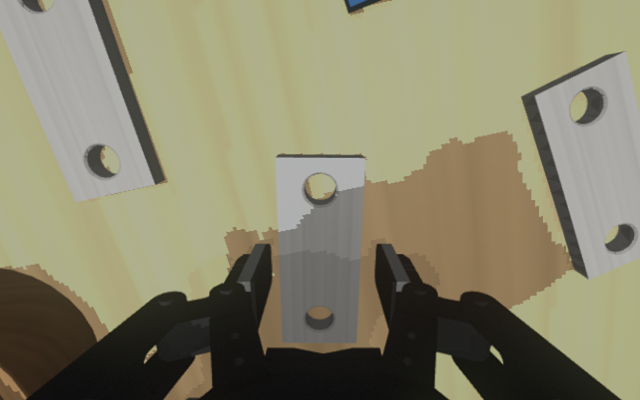

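Emit:
move_arm:
  commands:
    - [[0,0,0,0,0,-0.002,60],[0,0,0,0,0,-0.002,40],[0,0,0,0,0,0,30],[0,0,0,0,0,0,30],[0,0,0,0,0,0,30],[0,0,0,0,0,0,30],[0,0,0,0,0,0,30],[0,0,0,0,0,0,30],[0,0,0,0,0,0,30],[0,0,0,0,0,0,30]]
  grip_force: 60

```text
time: 11.68
eef_pos: [517.7, 208.9, 1.2]
eef_rot: [-0.0, 0.994, -0.105, 0.001]
ft_force: [-0.7, -0.3, 5.1]
width: 38.1
```

```bash
python3 - <<'E'
from st import *
c=read_camera("wrist"); save(c,"w12.png")
E
```

```text
t 11.68 tcp [517.7 208.9   1.2] xyaw -0.211 z [ 0.001  0.001 -1.   ] F [-0.7 -0.3  5.1] w 38.1 j [ 0.38  0.51 -0.41  0.65  0.    2.17]
```

View pics/w12.png

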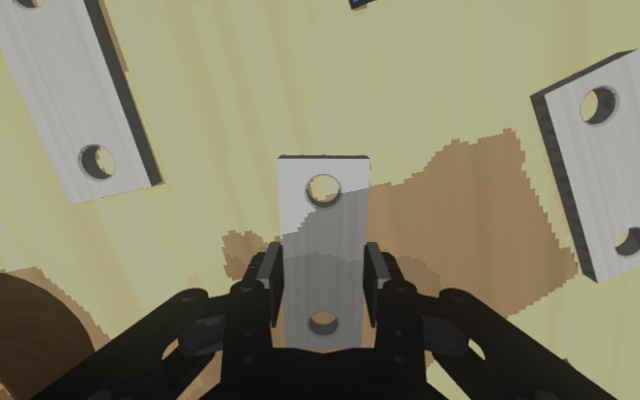

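Emit:
move_arm:
  commands:
    - [[0,0,0,0,0,0.02,30],[0,0,0,0,0,0.035,30],[0,0,0,0,0,0.04,30],[0,0,-0.003,-0.01,-0.025,0.035,30],[0,0,-0.003,-0.0135,-0.034,0.01,30],[0,0,-0.003,-0.0135,-0.035,0,30],[0,0,0,-0.0135,-0.035,0,30],[0,0,0,-0.0108,-0.0275,0,30],[0,0,0,-0.0035,-0.008,0,30],[0,0,0,0,0,0,30]]

```text
time: 12.57
eef_pos: [450.8, 43.6, 137.9]
eef_rot: [0.0, 0.994, -0.111, -0.001]
ft_force: [-0.4, 0.1, -2.3]
width: 37.8
```

```bash
python3 - <<'E'
from st import *
import time
read_camera("top")
c=read_camera("wrist"); save(c,"w13.png"); st()
read_camera("top")
c=read_camera("wrist"); save(c,"w13.png"); st()
E
```

```text
t 12.57 tcp [450.8  43.6 137.9] xyaw -0.223 z [-0.002 -0.001 -1.   ] F [-0.4  0.1 -2.3] w 37.8 j [ 0.1   0.2  -0.47  0.9  -0.    1.89]
t 12.67 tcp [453.2  45.7 138.3] xyaw -0.221 z [ 0.     0.001 -1.   ] F [ 0.2  0.4 -2.2] w 38.0 j [ 0.1   0.21 -0.47  0.9   0.    1.89]
t 12.77 tcp [453.8  46.4 138.3] xyaw -0.219 z [ 0.001  0.001 -1.   ] F [ 0.3  0.2 -2.1] w 38.1 j [ 0.1   0.21 -0.47  0.9   0.    1.89]
```

View pics/w13.png

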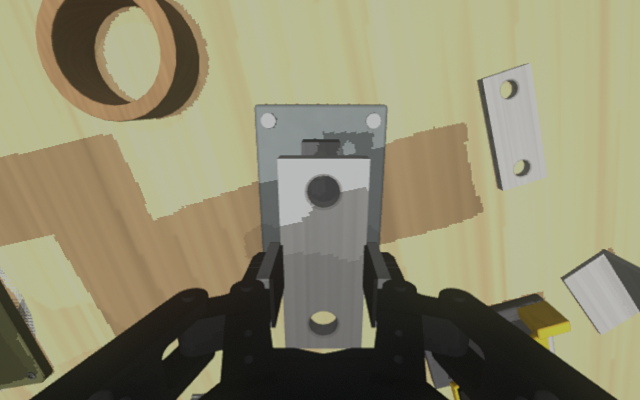

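```bash
python3 - <<'E'
from st import *
c=read_camera("wrist"); save(c,"w14.png",(260,130,390,360),3)
o=observe()["eef_pos"]; z=o[2]+8.8
a=-.22; e=np.array([-np.sin(a),np.cos(a)])
print("far pin",np.array([452.8,44.8])+35*e)
print("hole",back(c,[(323,190),(323,320)],z)[:,:2], "end edge",back(c,[(324,157)],z)[:,:2],"exp",np.array([452.8,44.8])+50*e)
print("pin proj",proj(c,[np.r_[np.array([452.8,44.8])+35*e,98]]))
E
```

```text
t 12.77 tcp [453.8  46.4 138.3] xyaw -0.219 z [ 0.001  0.001 -1.   ] F [ 0.3  0.2 -2.1] w 38.1 j [ 0.1   0.21 -0.47  0.9   0.    1.89]
far pin [460.43803681  78.95641073]
hole [[462.33113919  81.28197324]
 [447.38880261  14.32038587]] end edge [[465.96535769  95.58479456]] exp [463.71148115  93.59487247]
pin proj [[320.71076017 173.11269235]]
```

View pics/w14.png

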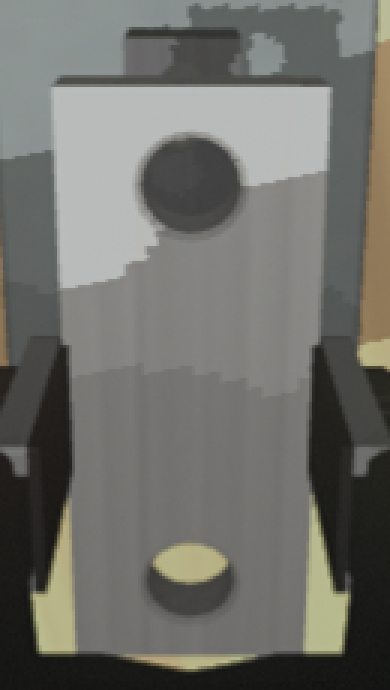

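```bash
python3 - <<'E'
from st import *
for i in range(3):
    read_camera("top");c=read_camera("wrist");st()
z=observe()["eef_pos"][2]+8.8
print(c["position"]-observe()["eef_pos"])
save(c,"w15.png",(260,130,390,360),3)
print(back(c,[(259.5+190/3,129.5+184/3),(259.5+190/3,129.5+583/3)],z)[:,:2])
E
```

```text
t 12.82 tcp [453.8  46.5 138.3] xyaw -0.218 z [ 0.001  0.    -1.   ] F [ 1.2  0.2 -2.6] w 38.1 j [ 0.1   0.21 -0.47  0.9   0.    1.89]
t 12.92 tcp [453.5  46.4 138.2] xyaw -0.218 z [ 0.  0. -1.] F [-1.4  0.7 -2.4] w 37.9 j [ 0.1   0.21 -0.47  0.9   0.    1.89]
t 13.02 tcp [453.3  46.1 138.2] xyaw -0.219 z [-0.  0. -1.] F [ 0.8  0.2 -1.8] w 37.7 j [ 0.1   0.21 -0.47  0.9   0.    1.89]
t 13.12 tcp [453.1  45.9 138.2] xyaw -0.219 z [-0.  0. -1.] F [-0.5  1.  -2.5] w 37.7 j [ 0.1   0.21 -0.47  0.9   0.    1.89]
[ 16.50368676  70.273904   143.3072038 ]
[[461.52487785  80.54436222]
 [446.14078333  11.66540619]]
```

View pics/w15.png

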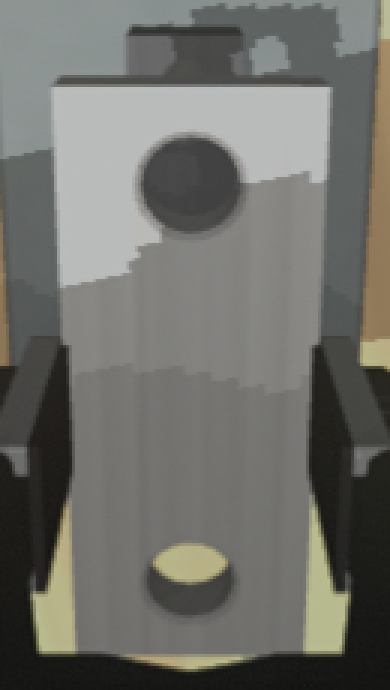

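Emit:
move_arm:
  commands:
    - [[0,0,0,0,0,-0.012,30],[0,0,0,0,0,-0.012,30],[0,0,0,0,0,-0.008,30],[0,0,0,0,0,-0.004,30],[0,0,0,0,0,-0.004,30],[0,0,0,0,0,-0.004,30],[0,0,0,0,0,-0.004,30],[0,0,0,0,0,-0.004,30],[0,0,0,0,0,0,30],[0,0,0,0,0,0,30]]

```text
time: 13.95
eef_pos: [452.8, 45.4, 86.2]
eef_rot: [0.0, 0.994, -0.11, -0.0]
ft_force: [-0.7, 0.2, -3.0]
width: 38.1
```

```bash
python3 - <<'E'
from st import *
c=read_camera("wrist"); save(c,"w16.png"); 
c=read_camera("scene"); save(c,"s16.png",(290,120,410,240),5); st()
E
```

```text
t 13.95 tcp [452.8  45.4  86.2] xyaw -0.22 z [-0. -0. -1.] F [-0.7  0.2 -3. ] w 38.1 j [ 0.1   0.26 -0.55  0.76  0.    1.89]
t 14.05 tcp [452.8  45.3  86.4] xyaw -0.22 z [-0. -0. -1.] F [-1.3  0.4 -3. ] w 38.1 j [ 0.1   0.26 -0.55  0.76 -0.    1.89]
```

View pics/w16.png

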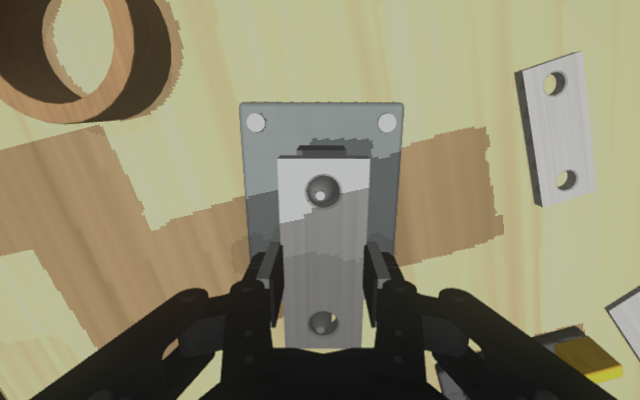

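View pics/s16.png

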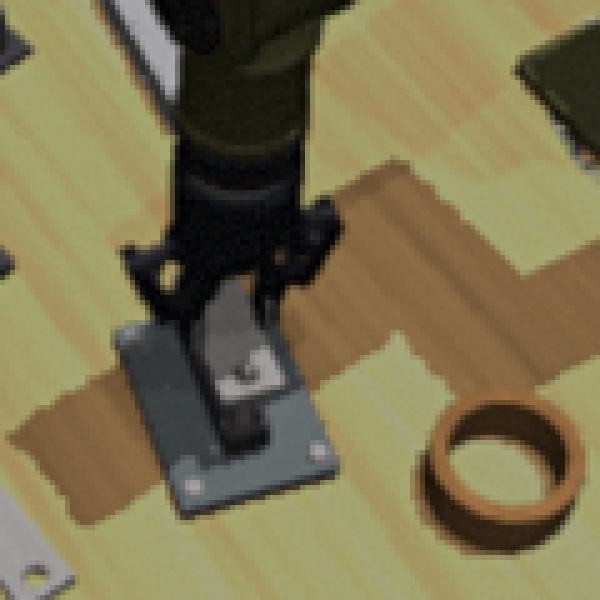

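Emit:
move_arm:
  commands:
    - [[0,0,0,0,0,-0.006,30],[0,0,0,0,0,-0.006,30],[0,0,0,0,0,-0.006,30],[0,0,0,0,0,-0.006,30],[0,0,0,0,0,-0.006,30],[0,0,0,0,0,-0.006,30],[0,0,0,0,0,-0.004,30],[0,0,0,0,0,-0.003,30],[0,0,0,0,0,-0.002,30],[0,0,0,0,0,0,30]]

```text
time: 14.88
eef_pos: [452.8, 45.4, 41.2]
eef_rot: [0.0, 0.994, -0.11, -0.0]
ft_force: [-2.5, -0.2, -2.4]
width: 37.9
```

```bash
python3 st.py
```

```text
t 14.88 tcp [452.8  45.4  41.2] xyaw -0.22 z [-0. -0. -1.] F [-2.5 -0.2 -2.4] w 37.9 j [ 0.1   0.32 -0.62  0.64  0.    1.89]
```

Emit:
move_arm:
  commands:
    - [[0,0,0,0,0,-0.002,30],[0,0,0,0,0,0,45],[0,0,0,0,0,0,60],[0,0,0,0,0,0,65],[0,0,0,0,0,0.015,65],[0,0,0,0,0,0.03,65],[0,0,0,0,0,0.035,65],[0,0,0.02,0.02,0,0.02,65],[0,0,0.04,0.03,0.002,0.01,65],[0,0,0.04,0.03,0.003,0,65]]

```text
time: 15.72
eef_pos: [536.6, 50.7, 153.2]
eef_rot: [-0.001, 0.998, -0.059, 0.004]
ft_force: [0.6, -0.6, 0.9]
width: 55.4
```

Emit:
move_arm:
  commands:
    - [[0,0,0.04,0.03,0.003,0,65],[0,0,0.05,0.03,0.003,0,65],[0,0,0.05,0.02,0.003,0,65],[0,0,0.05,0.01,0,0,65],[0,0,0.05,0.005,0,0,65],[0,0,0,0,0,0,65],[0,0,0,0,0,0,65],[0,0,0,0,0,0,65],[0,0,0,0,0,0,65],[0,0,0,0,0,0,65]]

```text
time: 16.55
eef_pos: [627.5, 59.4, 149.5]
eef_rot: [-0.0, 0.998, 0.06, 0.0]
ft_force: [-1.5, 0.5, -0.5]
width: 55.4
```

```bash
python3 look.py bracket1 10 w17.png; python3 - <<'E'
from h import *
c=read_camera("scene"); save(c,"s17.png",(240,120,440,320),4)
E
```

```text
t 16.55 tcp [627.5  59.4 149.5] xyaw 0.12 z [ 0.  0. -1.] F [-1.5  0.5 -0.5] w 55.4 j [ 0.09  0.48 -0.02  1.07  0.    1.55]
wrist 0.93 [115. 188.  68. 128.] [428.8  32.3  52.6 119.7 -12.2]
wrist 0.87 [324. 180.  47. 106.] [627.   62.   40.8 100.3   6.7]
wrist 0.62 [386.  34.  56.  68.] [662.5 195.5  41.9  49.5  13.8]
top 0.69 [279. 175.  26.  19.] [656.3 219.8  41.   94.3  14.7]
top 0.67 [254. 240.  29.  14.] [434.1 308.2  36.8  97.3  -1.7]
```

View pics/w17.png

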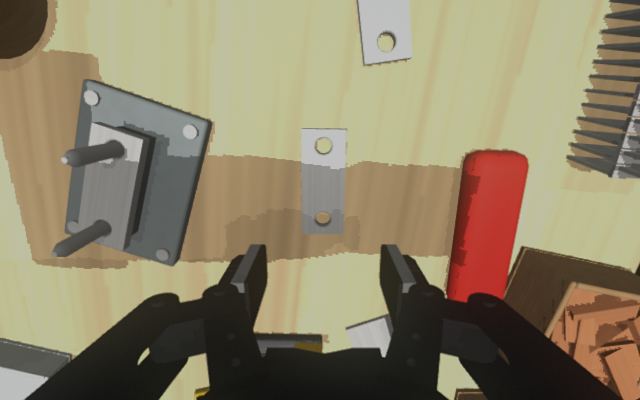

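View pics/s17.png

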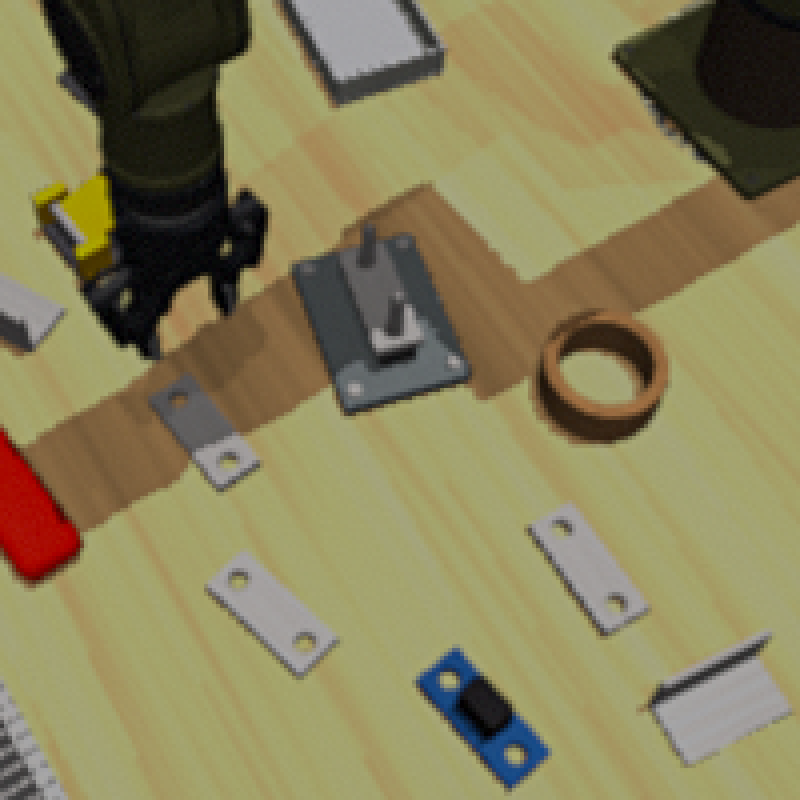

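Emit:
move_arm:
  commands:
    - [[0,0,0,-0.0004,0.002,-0.03,65],[0,0,0,0,0,-0.035,60],[0,0,0,0,0,-0.035,60],[0,0,0,0,0,-0.025,60],[0,0,0,0,0,-0.013,60],[0,0,0,0,0,-0.008,60],[0,0,0,0,0,-0.004,60],[0,0,0,0,0,-0.001,50],[0,0,0,0,0,0,30],[0,0,0,0,0,0,30]]
  grip_force: 60

```text
time: 17.63
eef_pos: [628.4, 61.5, -0.6]
eef_rot: [-0.0, 0.998, 0.06, 0.001]
ft_force: [-0.0, 0.1, -2.0]
width: 38.5
```

Emit:
move_arm:
  commands:
    - [[0,0,0,0,0,0,30],[0,0,0,0,0,0,30],[0,0,0,0,0,0.005,30],[0,0,0,0,0,0.01,30],[0,0,0,0,0,0.02,30],[0,0,0,0,0,0.035,30],[0,0,0,0,0,0.035,30],[0,0,0,0,0,0.035,30],[0,0,0,0,0,0,30],[0,0,0,0,0,0,30]]

```text
time: 18.47
eef_pos: [630.0, 61.6, 142.3]
eef_rot: [-0.0, 0.998, 0.06, 0.004]
ft_force: [0.1, 1.1, -3.0]
width: 38.5
```

```bash
python3 - <<'E'
from st import *
c=read_camera("wrist"); save(c,"w18.png")
E
```

```text
t 18.47 tcp [630.   61.6 142.3] xyaw 0.12 z [ 0.007  0.001 -1.   ] F [ 0.1  1.1 -3. ] w 38.5 j [ 0.1   0.48 -0.03  1.05  0.    1.55]
```

View pics/w18.png

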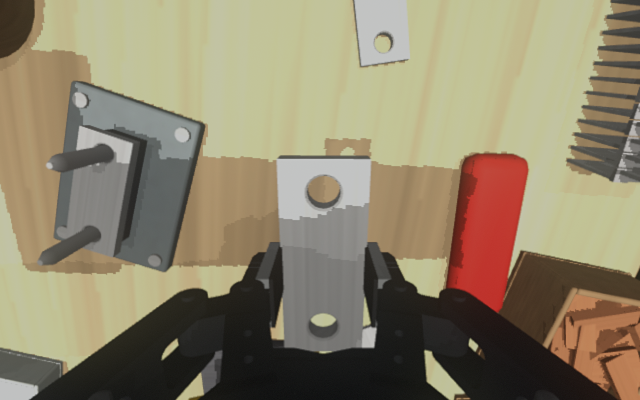

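Emit:
move_arm:
  commands:
    - [[0,0,-0.04,-0.02,-0.002,0,30],[0,0,-0.05,-0.035,-0.003,0,30],[0,0,-0.06,-0.035,-0.003,0,30],[0,0,-0.06,-0.035,-0.003,0,30],[0,0,-0.06,-0.025,-0.003,0,30],[0,0,-0.05,-0.015,-0.002,0,30],[0,0,-0.02,-0.007,0,0,30],[0,0,0,-0.0026,0,0,30],[0,0,0,0,0,0,30],[0,0,0,0,0,0,30]]

```text
time: 19.35
eef_pos: [454.2, 45.6, 138.2]
eef_rot: [-0.0, 0.994, -0.109, 0.001]
ft_force: [-0.4, -0.2, -3.7]
width: 38.1
```

Emit:
move_arm:
  commands:
    - [[0,0,0,0,0,-0.004,30],[0,0,0,0,0,-0.006,30],[0,0,0,0,0,-0.006,30],[0,0,0,0,0,-0.006,30],[0,0,0,0,0,-0.006,30],[0,0,0,0,0,-0.004,30],[0,0,0,0,0,-0.004,30],[0,0,0,0,0,-0.002,30],[0,0,0,0,0,0,30],[0,0,0,0,0,0,30]]

```text
time: 20.18
eef_pos: [452.9, 45.4, 100.3]
eef_rot: [-0.0, 0.994, -0.11, -0.0]
ft_force: [0.0, -0.5, -3.0]
width: 38.1
```

```bash
python3 - <<'E'
from st import *
c=read_camera("wrist"); save(c,"w19.png"); st()
E
```

```text
t 20.18 tcp [452.9  45.4 100.3] xyaw -0.22 z [-0.  0. -1.] F [ 0.  -0.5 -3. ] w 38.1 j [ 0.1   0.24 -0.53  0.8   0.    1.89]
t 20.23 tcp [453.2  45.4 100.5] xyaw -0.22 z [ 0.  0. -1.] F [-0.4  1.1 -2.4] w 38.3 j [ 0.1   0.24 -0.53  0.8  -0.    1.89]
```

View pics/w19.png

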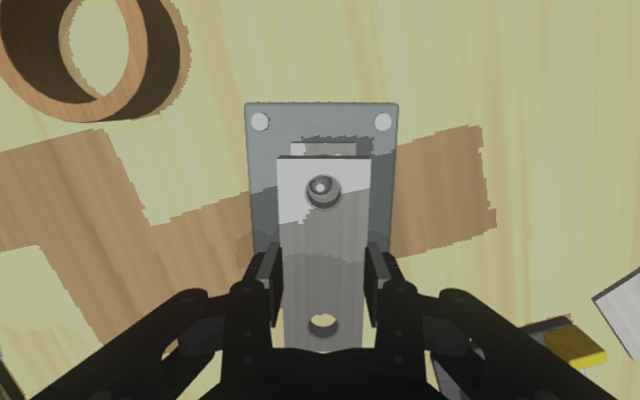

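Emit:
move_arm:
  commands:
    - [[0,0,0,0,0,-0.004,30],[0,0,0,0,0,-0.006,30],[0,0,0,0,0,-0.007,30],[0,0,0,0,0,-0.007,30],[0,0,0,0,0,-0.007,30],[0,0,0,0,0,-0.007,30],[0,0,0,0,0,-0.006,30],[0,0,0,0,0,-0.003,30],[0,0,0,0,0,-0.002,30],[0,0,0,0,0,0,30]]

```text
time: 21.07
eef_pos: [452.6, 45.4, 50.8]
eef_rot: [0.0, 0.994, -0.11, -0.0]
ft_force: [-1.2, 0.3, -3.5]
width: 37.9
```

```bash
python3 st.py
```

```text
t 21.07 tcp [452.6  45.4  50.8] xyaw -0.22 z [-0.001 -0.    -1.   ] F [-1.2  0.3 -3.5] w 37.9 j [ 0.1   0.31 -0.6   0.66 -0.    1.89]
```

Emit:
move_arm:
  commands:
    - [[0,0,0,0,0,-0.002,30],[0,0,0,0,0,0,45],[0,0,0,0,0,0,60],[0,0,0,0,0,0,65],[0,0,0,0,0,0.015,65],[0,0,0,0,0,0.03,65],[0,0,0,0,0,0.035,65],[0,0,0.03,0.01,0.01,0.02,65],[0,0,0.05,0.025,0.02,0,65],[0,0,0.06,0.025,0.022,0,65]]

```text
time: 21.9
eef_pos: [515.5, 97.8, 152.5]
eef_rot: [-0.001, 0.999, -0.04, 0.003]
ft_force: [0.2, -1.4, 0.7]
width: 55.4
```

Emit:
move_arm:
  commands:
    - [[0,0,0.06,0.028,0.025,0,65],[0,0,0.06,0.028,0.025,0,65],[0,0,0.06,0.028,0.025,0,65],[0,0,0.06,0.028,0.025,0,65],[0,0,0.06,0.02,0.016,0,65],[0,0,0.04,0.011,0.008,0,65],[0,0,0,0,0,0,65],[0,0,0,0,0,0,65],[0,0,0,0,0,0,65],[0,0,0,0,0,0,65]]

```text
time: 22.73
eef_pos: [655.1, 220.6, 149.7]
eef_rot: [0.0, 0.992, 0.129, -0.0]
ft_force: [-0.5, -0.2, 0.3]
width: 55.7
```

```bash
python3 look.py bracket1 10 w20.png
```

```text
t 22.73 tcp [655.1 220.6 149.7] xyaw 0.259 z [-0. -0. -1.] F [-0.5 -0.2  0.3] w 55.7 j [ 0.32  0.59  0.17  1.16 -0.    1.64]
wrist 0.97 [322. 183.  44. 109.] [655.8 222.   39.4  99.7  15.1]
wrist 0.82 [ 85. 308.  46.  92.] [429.6  19.5  50.5 106.5 -12.1]
wrist 0.78 [90. 42. 59. 83.] [434.6 294.6  46.3  66.1   0.9]
wrist 0.62 [ 66. 319.  74. 101.] [416.7  -3.3  54.5 134.8 -12.7]
top 0.8 [335. 231.  31.  23.] [458.2  42.2  46.1  99.2  -9.8]
top 0.51 [249. 241.  18.  14.] [433.1 328.4  40.1  63.8  -1.7]
top 0.27 [382. 154.  28.  26.] [ 721.4 -131.4   57.9   99.2   29.3]
```

View pics/w20.png

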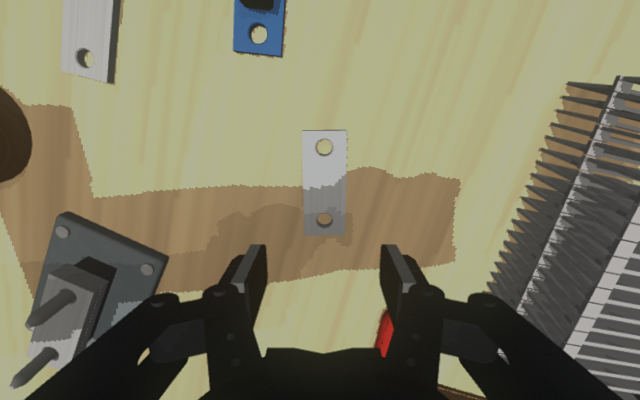

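Emit:
move_arm:
  commands:
    - [[0,0,0,0,0.0005,-0.03,65],[0,0,0,0,0,-0.035,60],[0,0,0,0,0,-0.035,60],[0,0,0,0,0,-0.025,60],[0,0,0,0,0,-0.013,60],[0,0,0,0,0,-0.008,60],[0,0,0,0,0,-0.004,60],[0,0,0,0,0,-0.001,50],[0,0,0,0,0,0,30],[0,0,0,0,0,0,30]]
  grip_force: 60

```text
time: 23.77
eef_pos: [656.7, 222.1, -0.5]
eef_rot: [-0.0, 0.992, 0.13, 0.001]
ft_force: [-0.2, 0.7, -2.4]
width: 38.3
```

Emit:
move_arm:
  commands:
    - [[0,0,0,0,0,0,30],[0,0,0,0,0,0,30],[0,0,0,0,0,0.005,30],[0,0,0,0,0,0.01,30],[0,0,0,0,0,0.02,30],[0,0,0,0,0,0.035,30],[0,0,0,0,0,0.035,30],[0,0,0,0,0,0.035,30],[0,0,0,0,0,0,30],[0,0,0,0,0,0,30]]

```text
time: 24.6
eef_pos: [658.3, 222.7, 142.7]
eef_rot: [-0.001, 0.992, 0.13, 0.004]
ft_force: [0.9, 0.2, -3.5]
width: 37.8
```

```bash
python3 - <<'E'
from st import *
c=read_camera("wrist"); save(c,"w21.png")
E
```

```text
t 24.6 tcp [658.3 222.7 142.7] xyaw 0.26 z [ 0.007  0.003 -1.   ] F [ 0.9  0.2 -3.5] w 37.8 j [0.33 0.59 0.16 1.13 0.   1.64]
```

View pics/w21.png

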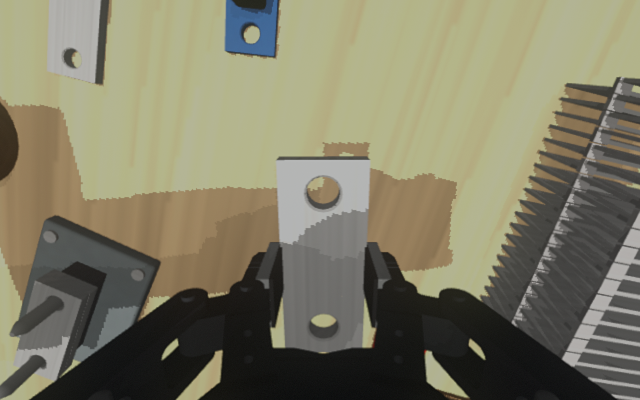

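Emit:
move_arm:
  commands:
    - [[0,0,-0.05,-0.018,-0.016,0,30],[0,0,-0.06,-0.028,-0.024,0,30],[0,0,-0.06,-0.028,-0.025,0,30],[0,0,-0.06,-0.028,-0.025,0,30],[0,0,-0.06,-0.028,-0.025,0,30],[0,0,-0.06,-0.028,-0.025,0,30],[0,0,-0.06,-0.024,-0.02,0,30],[0,0,-0.05,-0.014,-0.012,0,30],[0,0,-0.02,-0.007,-0.0045,0,30],[0,0,0,0,0,0,30]]

```text
time: 25.48
eef_pos: [449.7, 44.4, 137.1]
eef_rot: [0.0, 0.994, -0.11, -0.002]
ft_force: [0.3, -0.8, -3.0]
width: 38.1
```

Emit:
move_arm:
  commands:
    - [[0,0,0,0,0,-0.004,30],[0,0,0,0,0,-0.006,30],[0,0,0,0,0,-0.006,30],[0,0,0,0,0,-0.006,30],[0,0,0,0,0,-0.006,30],[0,0,0,0,0,-0.004,30],[0,0,0,0,0,-0.004,30],[0,0,0,0,0,-0.002,30],[0,0,0,0,0,0,30],[0,0,0,0,0,0,30]]

```text
time: 26.32
eef_pos: [453.0, 45.4, 100.3]
eef_rot: [-0.0, 0.994, -0.11, 0.0]
ft_force: [-0.3, 0.1, -3.4]
width: 38.0
```

```bash
python3 - <<'E'
from st import *
c=read_camera("wrist"); save(c,"w22.png"); st()
E
```

```text
t 26.32 tcp [453.   45.4 100.3] xyaw -0.22 z [ 0.  0. -1.] F [-0.3  0.1 -3.4] w 38.0 j [ 0.1   0.24 -0.53  0.8   0.    1.89]
t 26.37 tcp [453.2  45.4 100.5] xyaw -0.22 z [ 0.  0. -1.] F [ 0.2 -0.1 -1.8] w 38.0 j [ 0.1   0.24 -0.53  0.8  -0.    1.89]
```

View pics/w22.png

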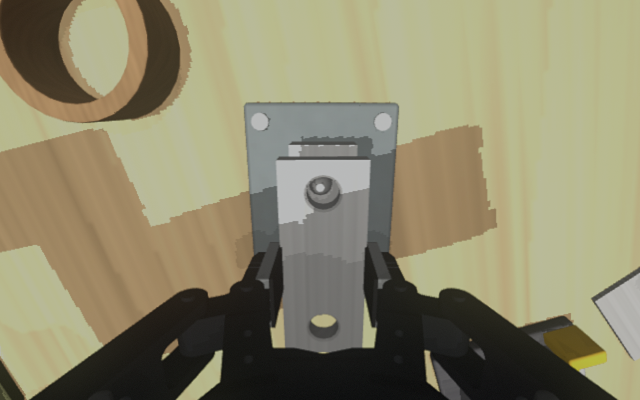

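Emit:
move_arm:
  commands:
    - [[0,0,0,0,0,-0.004,30],[0,0,0,0,0,-0.005,30],[0,0,0,0,0,-0.005,30],[0,0,0,0,0,-0.005,30],[0,0,0,0,0,-0.006,30],[0,0,0,0,0,-0.005,30],[0,0,0,0,0,-0.004,30],[0,0,0,0,0,-0.003,30],[0,0,0,0,0,-0.002,30],[0,0,0,0,0,0,30]]

```text
time: 27.2
eef_pos: [452.6, 45.4, 60.9]
eef_rot: [0.0, 0.994, -0.11, -0.0]
ft_force: [-0.0, -0.2, -2.5]
width: 38.2
```

```bash
python3 st.py
```

```text
t 27.2 tcp [452.6  45.4  60.9] xyaw -0.22 z [-0.001 -0.    -1.   ] F [-0.  -0.2 -2.5] w 38.2 j [ 0.1   0.29 -0.59  0.69  0.    1.89]
```

Emit:
move_arm:
  commands:
    - [[0,0,0,0,0,-0.002,30],[0,0,0,0,0,0,45],[0,0,0,0,0,0,60],[0,0,0,0,0,0,65],[0,0,0,0,0,0.015,65],[0,0,0,0,0,0.03,65],[0,0,0,0,0,0.03,65],[0,0,0.02,-0.002,0.01,0.015,65],[0,0,0.03,-0.002,0.025,0,65],[0,0,0.03,-0.002,0.03,0,65]]

```text
time: 28.03
eef_pos: [449.0, 110.6, 151.7]
eef_rot: [-0.001, 0.997, -0.071, 0.003]
ft_force: [0.2, 0.2, -0.4]
width: 55.7
```

Emit:
move_arm:
  commands:
    - [[0,0,0.03,-0.003,0.035,0,65],[0,0,0.03,-0.003,0.038,0,65],[0,0,0.03,-0.003,0.038,0,65],[0,0,0.03,-0.003,0.038,0,65],[0,0,0.01,-0.0014,0.03,0,65],[0,0,0,0,0.015,0,65],[0,0,0,0,0.006,0,65],[0,0,0,0,0,0,65],[0,0,0,0,0,0,65],[0,0,0,0,0,0,65]]

```text
time: 28.87
eef_pos: [433.5, 308.7, 149.3]
eef_rot: [0.001, 1.0, -0.006, -0.0]
ft_force: [0.1, 0.1, 0.4]
width: 55.8
```

```bash
python3 look.py bracket1 10 w23.png;  python3 - <<'E'
from h import *
c=read_camera("scene"); save(c,"s23.png",(240,120,440,320),4)
E
```

```text
t 28.87 tcp [433.5 308.7 149.3] xyaw -0.012 z [-0.001 -0.001 -1.   ] F [0.1 0.1 0.4] w 55.8 j [ 0.62  0.32 -0.27  0.98 -0.    2.2 ]
wrist 0.96 [321. 182.  48. 108.] [431.6 311.7  40.6 101.1  -0.6]
top 0.66 [333. 231.  28.  18.] [461.   42.6  41.6 103.3 -12.9]
top 0.46 [258. 240.  20.   9.] [435.4 293.3  33.4  67.4  -1.7]
top 0.17 [424. 278.  56.  40.] [ 297.5 -248.3  111.4  157.4   -7.7]
```

View pics/w23.png

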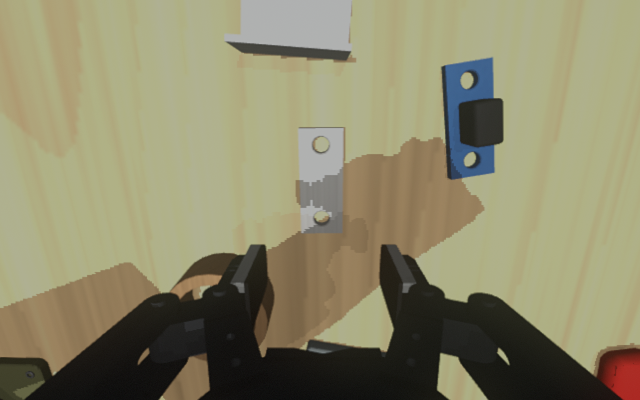

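View pics/s23.png

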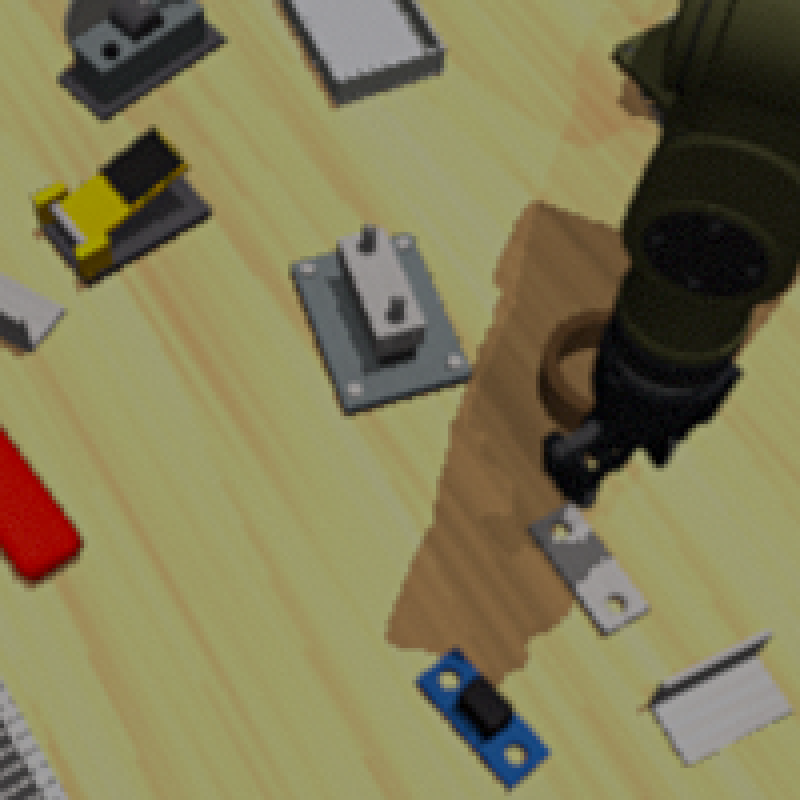

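Emit:
move_arm:
  commands:
    - [[0,0,0,-0.001,0.001,-0.03,65],[0,0,0,0,0,-0.035,60],[0,0,0,0,0,-0.035,60],[0,0,0,0,0,-0.025,60],[0,0,0,0,0,-0.013,60],[0,0,0,0,0,-0.008,60],[0,0,0,0,0,-0.004,60],[0,0,0,0,0,0,50],[0,0,0,0,0,0,30],[0,0,0,0,0,0,30]]
  grip_force: 60

```text
time: 29.95
eef_pos: [433.2, 311.8, 0.3]
eef_rot: [-0.0, 1.0, -0.005, 0.001]
ft_force: [-0.5, -0.0, -3.1]
width: 38.4
```

Emit:
move_arm:
  commands:
    - [[0,0,0,0,0,0,30],[0,0,0,0,0,0,30],[0,0,0,0,0,0.005,30],[0,0,0,0,0,0.01,30],[0,0,0,0,0,0.02,30],[0,0,0,0,0,0.035,30],[0,0,0,0,0,0.035,30],[0,0,0,0,0,0.035,30],[0,0,0,0,0,0,30],[0,0,0,0,0,0,30]]

```text
time: 30.78
eef_pos: [434.4, 312.8, 142.6]
eef_rot: [-0.002, 1.0, -0.005, 0.003]
ft_force: [-0.2, 0.2, -3.5]
width: 38.1
```

```bash
python3 - <<'E'
from st import *
c=read_camera("wrist"); save(c,"w24.png")
E
```

```text
t 30.78 tcp [434.4 312.8 142.6] xyaw -0.01 z [ 0.006  0.004 -1.   ] F [-0.2  0.2 -3.5] w 38.1 j [ 0.62  0.33 -0.29  0.95 -0.    2.2 ]
```

View pics/w24.png

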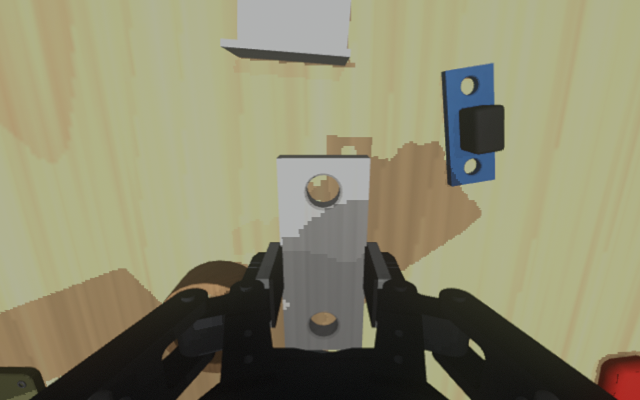

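Emit:
move_arm:
  commands:
    - [[0,0,-0.02,0.002,-0.02,0,30],[0,0,-0.03,0.003,-0.035,0,30],[0,0,-0.03,0.003,-0.038,0,30],[0,0,-0.03,0.003,-0.038,0,30],[0,0,-0.03,0.003,-0.038,0,30],[0,0,-0.03,0.003,-0.038,0,30],[0,0,-0.03,0.0024,-0.034,0,30],[0,0,-0.01,0.001,-0.017,0,30],[0,0,0,0,-0.006,0,30],[0,0,0,0,-0.002,0,30]]

```text
time: 31.67
eef_pos: [451.3, 44.2, 137.8]
eef_rot: [0.0, 0.994, -0.111, -0.002]
ft_force: [0.5, -0.2, -3.3]
width: 38.2
```

Emit:
move_arm:
  commands:
    - [[0,0,0,0,0,0,30],[0,0,0,0,0,-0.008,30],[0,0,0,0,0,-0.007,30],[0,0,0,0,0,-0.006,30],[0,0,0,0,0,-0.006,30],[0,0,0,0,0,-0.006,30],[0,0,0,0,0,-0.004,30],[0,0,0,0,0,-0.002,30],[0,0,0,0,0,0,30],[0,0,0,0,0,0,30]]

```text
time: 32.5
eef_pos: [453.0, 45.4, 100.3]
eef_rot: [0.0, 0.994, -0.11, 0.0]
ft_force: [0.1, -0.2, -3.6]
width: 38.0
```

```bash
python3 - <<'E'
from st import *
c=read_camera("wrist"); save(c,"w25.png"); st()
E
```

```text
t 32.5 tcp [453.   45.4 100.3] xyaw -0.22 z [ 0. -0. -1.] F [ 0.1 -0.2 -3.6] w 38.0 j [ 0.1   0.24 -0.53  0.8  -0.    1.89]
t 32.55 tcp [453.2  45.4 100.5] xyaw -0.22 z [ 0.001  0.    -1.   ] F [ 0.8  0.1 -3.3] w 38.6 j [ 0.1   0.24 -0.53  0.8  -0.    1.89]
```

View pics/w25.png

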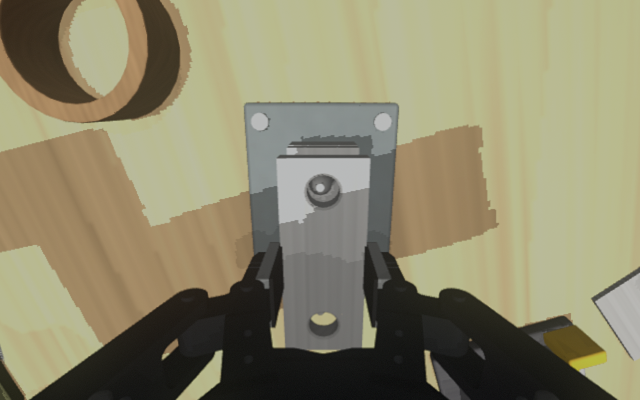

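Emit:
move_arm:
  commands:
    - [[0,0,0,0,0,-0.004,30],[0,0,0,0,0,-0.005,30],[0,0,0,0,0,-0.005,30],[0,0,0,0,0,-0.005,30],[0,0,0,0,0,-0.004,30],[0,0,0,0,0,-0.003,30],[0,0,0,0,0,-0.002,30],[0,0,0,0,0,-0.001,30],[0,0,0,0,0,0,30],[0,0,0,0,0,0,30]]

```text
time: 33.38
eef_pos: [452.5, 45.3, 71.2]
eef_rot: [0.0, 0.994, -0.11, -0.0]
ft_force: [-1.4, -0.0, -4.0]
width: 38.5
```

```bash
python3 st.py
```

```text
t 33.38 tcp [452.5  45.3  71.2] xyaw -0.22 z [-0.001 -0.    -1.   ] F [-1.4 -0.  -4. ] w 38.5 j [ 0.1   0.28 -0.58  0.72  0.    1.89]
```

Emit:
move_arm:
  commands:
    - [[0,0,0,0,0,-0.002,30],[0,0,0,0,0,0,45],[0,0,0,0,0,0,60],[0,0,0,0,0,0,65],[0,0,0,0,0,0.015,65],[0,0,0,0,0,0.03,65],[0,0,0,0,0,0.03,65],[0,0,0.02,0.004,0.01,0.015,65],[0,0,0.03,0.01,0.025,0,65],[0,0,0.03,0.01,0.03,0,65]]

```text
time: 34.22
eef_pos: [479.3, 110.6, 161.7]
eef_rot: [-0.001, 0.997, -0.071, 0.003]
ft_force: [0.2, 0.6, 0.5]
width: 55.2
```

Emit:
move_arm:
  commands:
    - [[0,0,0.04,0.012,0.035,0,65],[0,0,0.04,0.012,0.038,0,65],[0,0,0.04,0.012,0.038,0,65],[0,0,0.04,0.012,0.038,0,65],[0,0,0.04,0.012,0.038,0,65],[0,0,0.04,0.012,0.034,0,65],[0,0,0.04,0.012,0.024,0,65],[0,0,0,0.006,0.01,0,65],[0,0,0,0,0,0,65],[0,0,0,0,0,0,65]]

```text
time: 35.05
eef_pos: [567.2, 366.0, 159.0]
eef_rot: [0.0, 0.998, 0.07, 0.0]
ft_force: [-0.6, -0.7, -0.2]
width: 55.6
```

```bash
python3 - <<'E'
from st import *
read_camera("top");read_camera("top")
from look import look
look("pressure_plate",10,"w26.png")
c=read_camera("scene"); save(c,"s26.png",(290,150,410,250),6); st()
E
```

```text
t 35.05 tcp [567.2 366.  159. ] xyaw 0.141 z [ 0.  0. -1.] F [-0.6 -0.7 -0.2] w 55.6 j [ 0.57  0.55  0.14  1.15 -0.    2.  ]
wrist 0.88 [322. 180.  46. 106.] [565.4 366.3  40.7 100.8   8.8]
top 0.75 [443. 219.  40.  46.] [ 494.  -339.1  116.   148.6  -80.3]
top 0.72 [242. 203.  17.  11.] [568.4 340.5  35.9  46.6   6.6]
t 35.4 tcp [566.8 364.5 159.7] xyaw 0.139 z [ 0.  0. -1.] F [-0.2  0.2  0. ] w 55.4 j [ 0.57  0.55  0.13  1.15 -0.    2.  ]
```

View pics/w26.png

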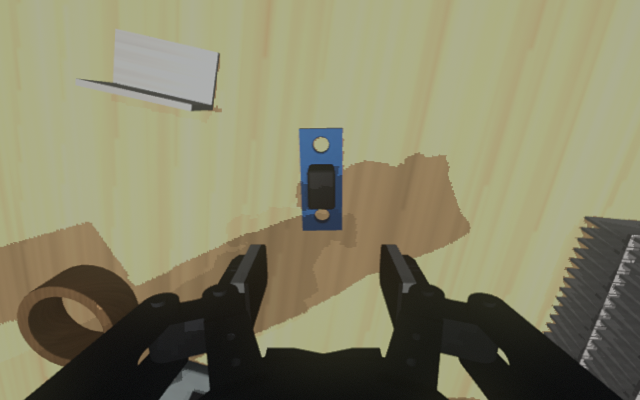

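View pics/s26.png

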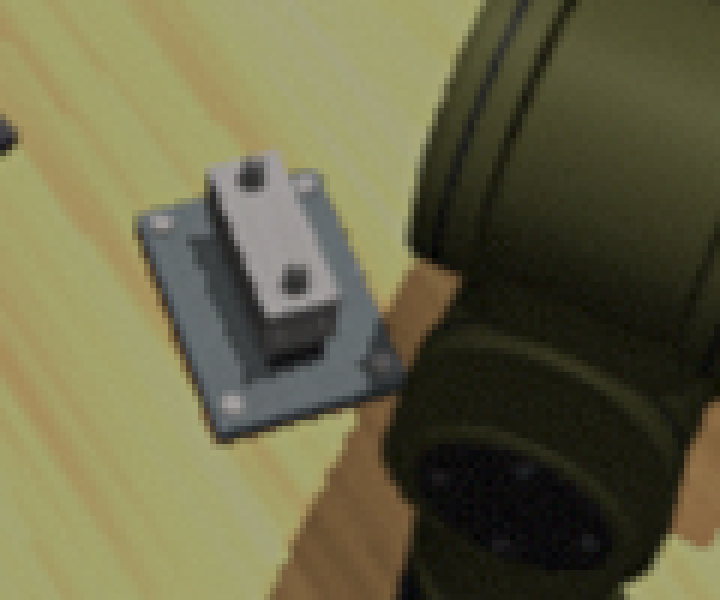

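Emit:
move_arm:
  commands:
    - [[0,0,0.012,-0.0007,0.001,-0.035,65],[0,0,0,0,0,-0.038,60],[0,0,0,0,0,-0.036,60],[0,0,0,0,0,-0.026,60],[0,0,0,0,0,-0.013,60],[0,0,0,0,0,-0.008,60],[0,0,0,0,0,-0.004,60],[0,0,0,0,0,0,50],[0,0,0,0,0,0,30],[0,0,0,0,0,0,30]]
  grip_force: 60

```text
time: 36.23
eef_pos: [567.0, 366.8, 0.5]
eef_rot: [-0.0, 0.997, 0.076, 0.001]
ft_force: [-0.8, 1.0, -3.4]
width: 38.0
```

Emit:
move_arm:
  commands:
    - [[0,0,0,0,0,0,30],[0,0,0,0,0,0,30],[0,0,0,0,0,0.005,30],[0,0,0,0,0,0.01,30],[0,0,0,0,0,0.02,30],[0,0,0,0,0,0.035,30],[0,0,0,0,0,0.035,30],[0,0,0,0,0,0.035,30],[0,0,0,0,0,0,30],[0,0,0,0,0,0,30]]

```text
time: 37.07
eef_pos: [568.3, 367.8, 143.4]
eef_rot: [-0.002, 0.997, 0.076, 0.003]
ft_force: [0.0, -0.4, -4.6]
width: 37.9
```

```bash
python3 - <<'E'
from st import *
c=read_camera("wrist"); save(c,"w27.png")
E
```

```text
t 37.07 tcp [568.3 367.8 143.4] xyaw 0.152 z [ 0.006  0.004 -1.   ] F [ 0.  -0.4 -4.6] w 37.9 j [ 0.57  0.56  0.1   1.11 -0.    1.99]
```

View pics/w27.png

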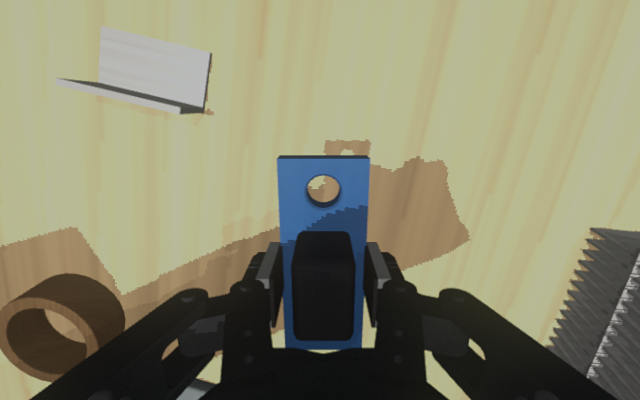

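Emit:
move_arm:
  commands:
    - [[0,0,-0.03,-0.007,-0.02,0,30],[0,0,-0.04,-0.012,-0.034,0,30],[0,0,-0.05,-0.013,-0.038,0,30],[0,0,-0.05,-0.013,-0.038,0,30],[0,0,-0.05,-0.014,-0.038,0,30],[0,0,-0.05,-0.014,-0.038,0,30],[0,0,-0.05,-0.014,-0.038,0,30],[0,0,-0.05,-0.013,-0.038,0,30],[0,0,-0.002,-0.01,-0.03,0,30],[0,0,0,-0.0033,-0.009,0,30]]

```text
time: 37.95
eef_pos: [447.8, 41.5, 137.2]
eef_rot: [0.002, 0.994, -0.112, -0.003]
ft_force: [0.2, 0.0, -4.0]
width: 38.2
```

Emit:
move_arm:
  commands:
    - [[0,0,0,0,0,0,30],[0,0,0,0,0,-0.008,30],[0,0,0,0,0,-0.007,30],[0,0,0,0,0,-0.006,30],[0,0,0,0,0,-0.006,30],[0,0,0,0,0,-0.006,30],[0,0,0,0,0,-0.004,30],[0,0,0,0,0,-0.002,30],[0,0,0,0,0,0,30],[0,0,0,0,0,0,30]]

```text
time: 38.78
eef_pos: [453.0, 45.5, 100.3]
eef_rot: [-0.0, 0.994, -0.11, -0.0]
ft_force: [0.1, -0.8, -4.2]
width: 38.0
```

```bash
python3 - <<'E'
from st import *
c=read_camera("wrist"); save(c,"w28.png"); st()
E
```

```text
t 38.78 tcp [453.   45.5 100.3] xyaw -0.22 z [ 0.  0. -1.] F [ 0.1 -0.8 -4.2] w 38.0 j [ 0.1   0.24 -0.53  0.8   0.    1.89]
t 38.83 tcp [453.2  45.5 100.5] xyaw -0.22 z [ 0.001  0.    -1.   ] F [ 0.3  0.1 -4.1] w 38.0 j [ 0.1   0.24 -0.53  0.8  -0.    1.89]
```

View pics/w28.png

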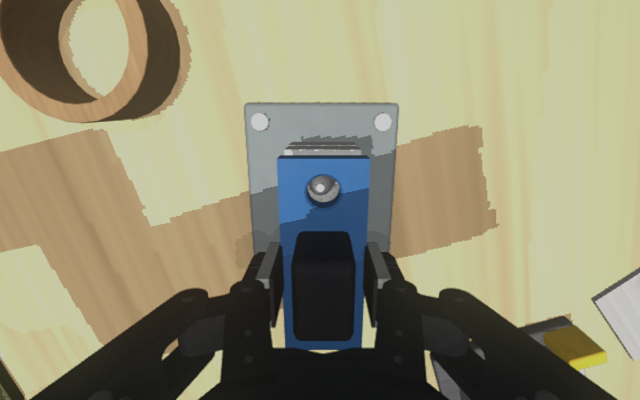

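Aligned. Lower by 19 of the 21 mm, then check.

Emit:
move_arm:
  commands:
    - [[0,0,0,0,0,-0.003,30],[0,0,0,0,0,-0.003,30],[0,0,0,0,0,-0.003,30],[0,0,0,0,0,-0.003,30],[0,0,0,0,0,-0.003,30],[0,0,0,0,0,-0.002,30],[0,0,0,0,0,-0.002,30],[0,0,0,0,0,0,30],[0,0,0,0,0,0,30],[0,0,0,0,0,0,30]]

```text
time: 39.67
eef_pos: [452.6, 45.4, 81.2]
eef_rot: [0.0, 0.994, -0.11, -0.0]
ft_force: [-1.0, -0.6, -4.2]
width: 38.2
```

```bash
python3 st.py
```

```text
t 39.67 tcp [452.6  45.4  81.2] xyaw -0.22 z [-0.001 -0.    -1.   ] F [-1.  -0.6 -4.2] w 38.2 j [ 0.1   0.27 -0.56  0.74 -0.    1.89]
```

Emit:
move_arm:
  commands:
    - [[0,0,0,0,0,-0.002,30],[0,0,0,0,0,-0.0005,30],[0,0,0,0,0,0,45],[0,0,0,0,0,0,60],[0,0,0,0,0,0,65],[0,0,0,0,0,0.015,65],[0,0,0,0,0,0.03,65],[0,0,0,0,0,0.03,65],[0,0,0.03,0,-0.01,0.03,65],[0,0,0.03,0,-0.02,0.03,65]]

```text
time: 40.5
eef_pos: [453.7, 16.4, 215.6]
eef_rot: [-0.001, 0.997, -0.078, 0.001]
ft_force: [0.6, -1.0, 0.3]
width: 55.2
```

Emit:
move_arm:
  commands:
    - [[0,0,0.04,-0.002,-0.03,0.01,65],[0,0,0.04,-0.003,-0.037,0.01,65],[0,0,0.04,-0.003,-0.038,0.01,65],[0,0,0.04,-0.003,-0.038,0.005,70],[0,0,0.04,-0.003,-0.04,0,70],[0,0,0.04,-0.003,-0.04,0,70],[0,0,0.04,-0.003,-0.04,0,70],[0,0,0.04,-0.002,-0.04,0,70],[0,0,0.04,-0.002,-0.03,0,70],[0,0,0,0,-0.01,0,70]]

```text
time: 41.33
eef_pos: [429.2, -332.4, 248.8]
eef_rot: [0.002, 0.995, 0.098, 0.001]
ft_force: [-0.1, -0.3, -0.2]
width: 59.4
```

```bash
python3 - <<'E'
from st import *
for i in range(5): read_camera("top")
w=read_camera("wrist");t=read_camera("top");s=read_camera("scene");st()
np.save("cam30.npy",w,allow_pickle=True)
save(w,"w30.png",(240,80,440,230),4); save(s,"s30.png",(290,140,390,240),6); save(t,"t30.png",(290,190,480,270),4)
E
```

```text
t 41.33 tcp [ 429.2 -332.4  248.8] xyaw 0.197 z [ 0.002 -0.003 -1.   ] F [-0.1 -0.3 -0.2] w 59.4 j [-0.66  0.28 -0.06  1.22 -0.    0.72]
t 41.73 tcp [ 429.2 -326.1  249.1] xyaw 0.202 z [ 0.  0. -1.] F [1.2 0.7 0.3] w 59.7 j [-0.65  0.28 -0.07  1.23  0.    0.72]
```

View pics/w30.png

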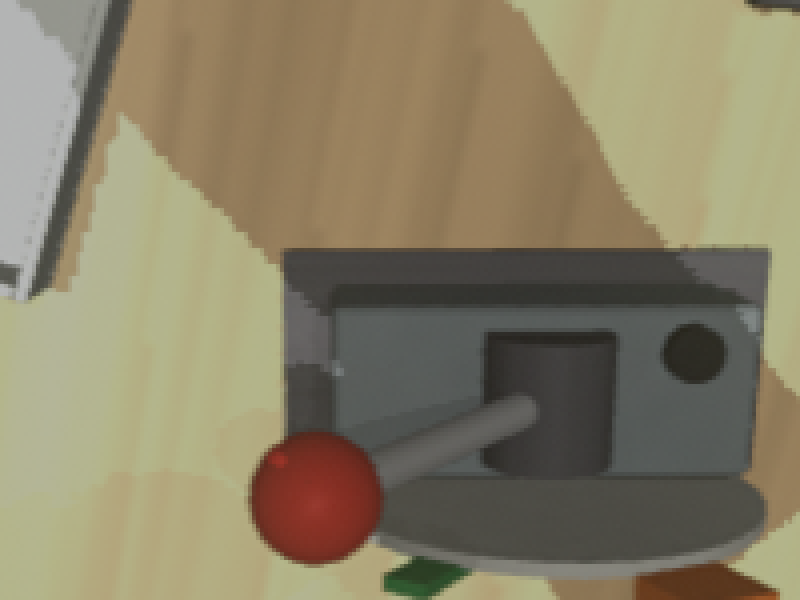

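View pics/s30.png

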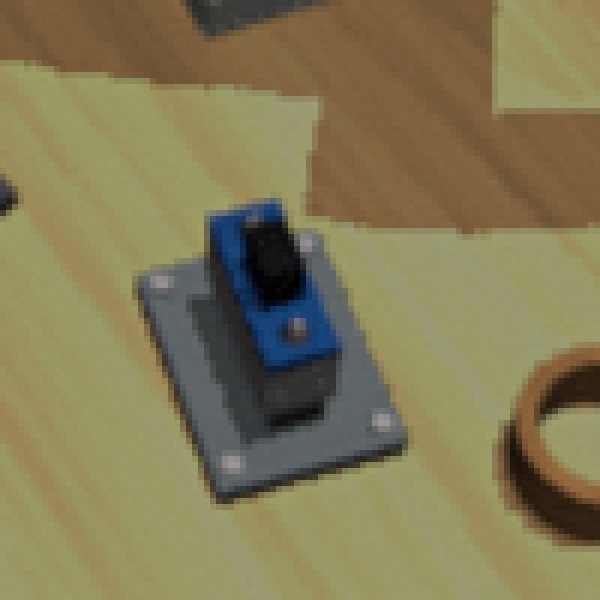

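View pics/t30.png

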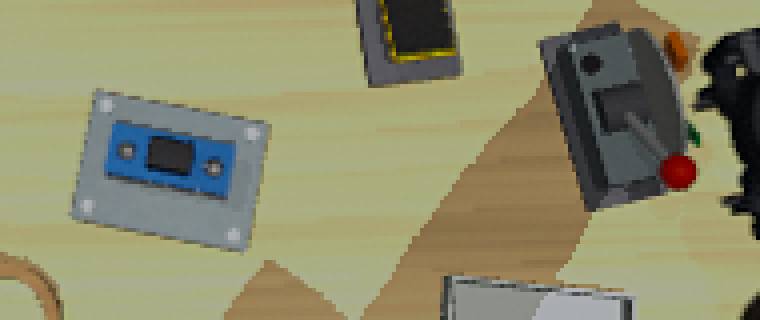

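```bash
python3 - <<'E'
from h import *
w=np.load("cam30.npy",allow_pickle=True).item(); t=read_camera("top")
px=lambda a: np.array(a,float)/4+[239.5,79.5]
A=back(w,px([(770,249),(283,248)]),6)[:,:2]; d=A[0]-A[1]; yaw=np.arctan2(d[1],d[0]); print(A,np.linalg.norm(d),yaw)
ex=np.array([np.cos(yaw),np.sin(yaw)]);ey=np.array([-ex[1],ex[0]])
o=A.mean(0)-35*ey; print("o",o)
L=lambda P: np.c_[(P[:,:2]-o)@ex,(P[:,:2]-o)@ey].round(1)
print("barrel",L(back(w,px([(484,400),(617,400)]),60)),"house",L(back(w,px([(333,305),(760,306),(336,474),(750,474)]),50)))
s=read_camera("scene")
from scipy.optimize import brentq
def P(j,r,y): a=j-.8; return np.r_[o+ex*r*np.sin(a)+ey*y,55+r*np.cos(a)]
print("knob obs",px([(317,498)])); 
for j in(.1,.15,.2,.25,.3): print(j,proj(w,[P(j,110,0)]).round(1), "green r72 y-33",proj(w,[P(j,72,-33)]).round(1))
print("green obs",px([(425,577)]))
for j in(1.05,1.1,1.15,1.2,1.25): print(j,"flag tip",proj(w,[P(j,82,-33)]).round(1),proj(s,[P(j,82,-33)]).round(1),proj(t,[P(j,82,-33)]).round(1),proj(s,[P(j,72,-33)]).round(1),proj(t,[P(j,72,-33)]).round(1))
im=w["img"][205:245,320:450,::-1]; cv2.imwrite("pics/w30z.png",cv2.resize(im,None,fx=6,fy=6,interpolation=cv2.INTER_CUBIC))
im=s["img"][90:125,250:300,::-1]; cv2.imwrite("pics/s30z.png",cv2.resize(im,None,fx=14,fy=14,interpolation=cv2.INTER_CUBIC))
save(t,"t31z.png",(430,190,480,240),12)
E
```

```text
[[ 554.1530953  -270.58957275]
 [ 407.91058288 -300.15004405]] 149.20018063908935 0.19944589788401665
o [ 487.96625761 -319.67598627]
barrel [[-18.2  -0. ]
 [ 18.1   0. ]] house [[-59.3  24.3]
 [ 58.1  24.2]
 [-58.4 -24. ]
 [ 60.  -23.9]]
knob obs [[318.75 204.  ]]
0.1 [[308.9 200.6]] green r72 y-33 [[336.  224.5]]
0.15 [[313.9 201.8]] green r72 y-33 [[339.  225.4]]
0.2 [[319.2 202.9]] green r72 y-33 [[342.2 226.2]]
0.25 [[324.8 204. ]] green r72 y-33 [[345.5 227. ]]
0.3 [[330.7 205.1]] green r72 y-33 [[349.  227.7]]
green obs [[345.75 223.75]]
1.05 flag tip [[411.8 234.5]] [[260.8 105.5]] [[460.4 204.9]] [[261.7 107.2]] [[459.6 206.2]]
1.1 flag tip [[415.8 234. ]] [[260.  106.3]] [[459.9 203.8]] [[261.  107.9]] [[459.2 205.2]]
1.15 flag tip [[419.7 233.4]] [[259.1 107.1]] [[459.4 202.6]] [[260.3 108.6]] [[458.8 204.2]]
1.2 flag tip [[423.4 232.8]] [[258.3 107.9]] [[458.9 201.5]] [[259.5 109.3]] [[458.3 203.2]]
1.25 flag tip [[426.9 232.1]] [[257.5 108.8]] [[458.4 200.4]] [[258.9 110.1]] [[457.9 202.3]]
```

View pics/w30z.png

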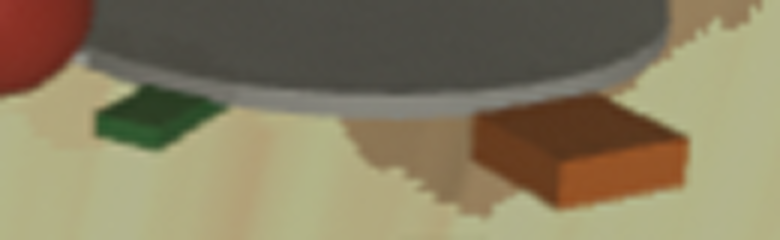

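View pics/s30z.png

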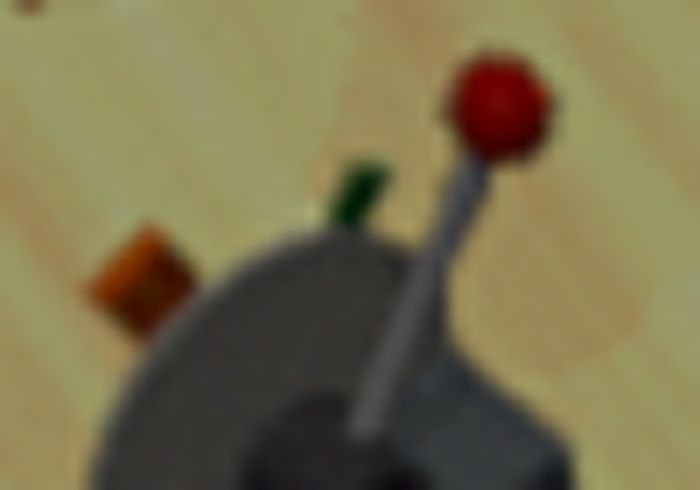

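View pics/t31z.png

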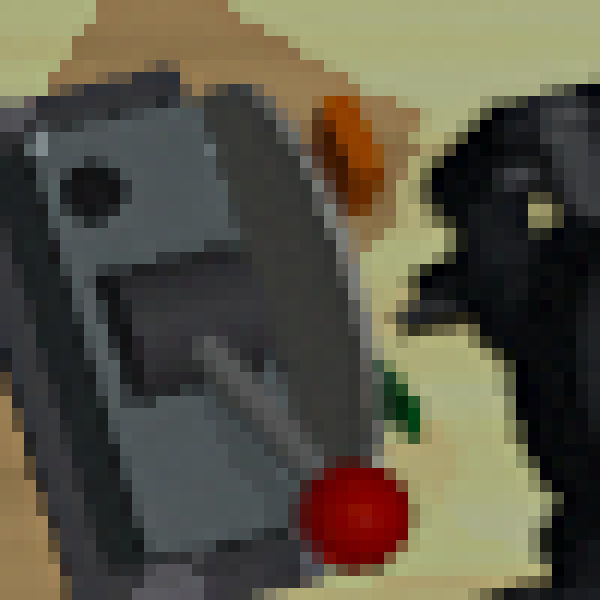

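Emit:
move_arm:
  commands:
    - [[0,0,0,-0.0017,-0.004,-0.03,70],[0,0,0,0,0,-0.035,70],[0,0,0,0,0,-0.03,70],[0,0,0,0,0,-0.015,70],[0,0,0,0,0,0,70],[0,0,0,0,0,0,40],[0,0,0,0,0,0,20],[0,0,0,0,0,0,15],[0,0,0,0,0,0,15],[0,0,0,0,0,0,15]]
  grip_force: 25

```text
time: 42.67
eef_pos: [427.4, -332.6, 140.8]
eef_rot: [0.001, 0.995, 0.1, 0.0]
ft_force: [-4.1, -0.9, 6.3]
width: 25.8
```

```bash
python3 st.py
```

```text
t 42.67 tcp [ 427.4 -332.6  140.8] xyaw 0.2 z [ 0.001 -0.003 -1.   ] F [-4.1 -0.9  6.3] w 25.8 j [-0.66  0.34 -0.27  0.96 -0.    0.71]
```

Emit:
move_arm:
  commands:
    - [[0,0,0,0.0095,0.0019,0.0058,15],[0,0,0,0.0095,0.0019,0.0047,15],[0,0,0,0.0102,0.0021,0.0038,15],[0,0,0,0.0103,0.0021,0.0027,15],[0,0,0,0.0107,0.0022,0.0016,15],[0,0,0,0.0108,0.0022,0.0006,15],[0,0,0,0.0108,0.0022,-0.0006,15],[0,0,0,0.0107,0.0022,-0.0016,15],[0,0,0,0.0103,0.0021,-0.0027,15],[0,0,0,0.0102,0.0021,-0.0038,15]]

```text
time: 43.5
eef_pos: [529.2, -311.4, 150.6]
eef_rot: [0.001, 0.995, 0.099, -0.001]
ft_force: [-5.3, -0.6, -0.9]
width: 26.3
```

Emit:
move_arm:
  commands:
    - [[0,0,0,0,0,0,15],[0,0,0,0,0,0,15],[0,0,0,0,0,0,15],[0,0,0,0,0,0,15],[0,0,0,0,0,0,15],[0,0,0,0,0,0,15],[0,0,0,0,0,0,15],[0,0,0,0,0,0,15],[0,0,0,0,0,0,15],[0,0,0,0,0,0,15]]

```text
time: 44.33
eef_pos: [530.5, -311.0, 149.7]
eef_rot: [0.0, 0.995, 0.1, 0.0]
ft_force: [-0.1, -2.6, 2.5]
width: 26.0
```

```bash
python3 - <<'E'
from st import *
w=read_camera("wrist");s=read_camera("scene")
save(w,"w33.png"); save(s,"s33.png",(245,80,305,140),9)
E
```

```text
t 44.33 tcp [ 530.5 -311.   149.7] xyaw 0.2 z [ 0.001 -0.001 -1.   ] F [-0.1 -2.6  2.5] w 26.0 j [-0.53  0.45 -0.06  1.06 -0.    0.84]
```

View pics/w33.png

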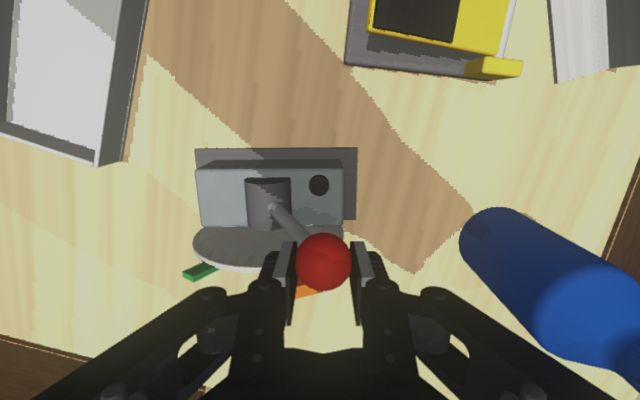

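View pics/s33.png

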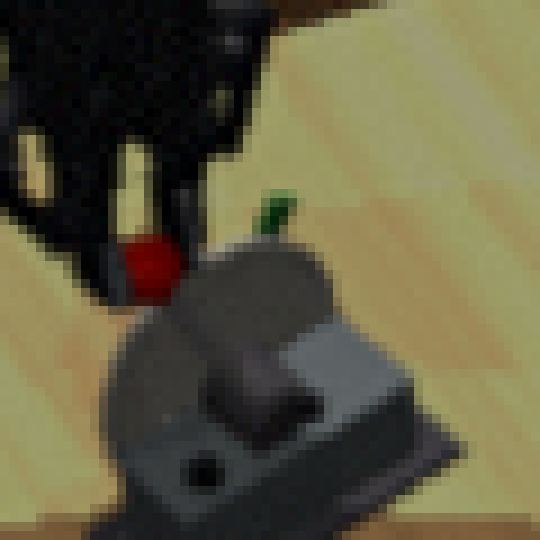

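Emit:
move_arm:
  commands:
    - [[0,0,0,0,0,0,40],[0,0,0,0,0,0,55],[0,0,0,0,0,0,65],[0,0,0,0,0,0.03,65],[0,0,0,0,0,0.035,65],[0,0,0,0,0,0.035,65],[0,0,0,0,0,0,65],[0,0,0,0,0,0,65],[0,0,0,0,0,0,65],[0,0,0,0,0,0,65]]

```text
time: 45.27
eef_pos: [529.4, -309.9, 247.6]
eef_rot: [-0.001, 0.995, 0.1, -0.001]
ft_force: [0.5, 0.3, -0.4]
width: 55.5
```

```bash
python3 - <<'E'
from st import *
read_camera("top"); read_camera("top"); s=read_camera("scene"); w=read_camera("wrist");t=read_camera("top")
st(); np.save("cam34.npy",w,allow_pickle=True)
save(w,"w34.png"); save(w,"w34z.png",(190,120,390,270),4); 
im=s["img"][85:130,245:300,::-1]; cv2.imwrite("pics/s34z.png",cv2.resize(im,None,fx=12,fy=12,interpolation=cv2.INTER_CUBIC))
E
```

```text
t 45.27 tcp [ 529.4 -309.9  247.6] xyaw 0.2 z [-0.003  0.002 -1.   ] F [ 0.5  0.3 -0.4] w 55.5 j [-0.53  0.41  0.13  1.29  0.    0.84]
t 45.52 tcp [ 529.8 -310.3  248.3] xyaw 0.2 z [-0.002  0.001 -1.   ] F [0.2 0.1 0.7] w 55.3 j [-0.53  0.41  0.13  1.29  0.    0.84]
```

View pics/w34z.png

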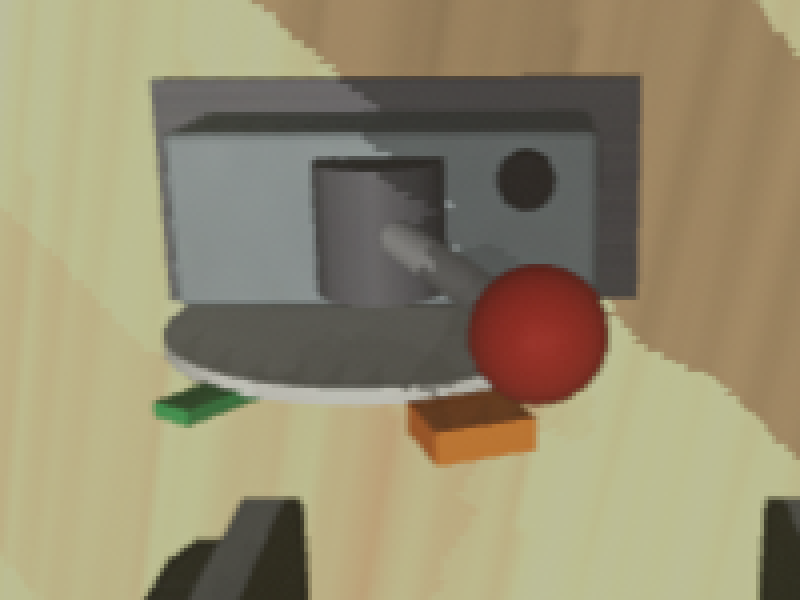

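View pics/s34z.png

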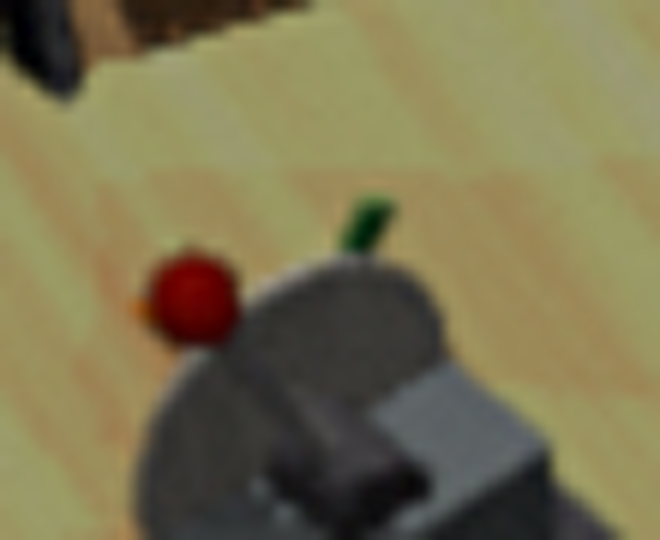

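```bash
python3 - <<'E'
from h import *
w=np.load("cam34.npy",allow_pickle=True).item()
px=lambda a: np.array(a,float)/4+[189.5,119.5]
A=back(w,px([(640,77),(152,78)]),6)[:,:2]; d=A[0]-A[1]; yaw=np.arctan2(d[1],d[0]); print(np.linalg.norm(d),yaw)
ex=np.array([np.cos(yaw),np.sin(yaw)]);ey=np.array([-ex[1],ex[0]])
o=A.mean(0)-35*ey; print("o",o)
L=lambda P: np.c_[(P[:,:2]-o)@ex,(P[:,:2]-o)@ey].round(1)
print("barrel",L(back(w,px([(313,220),(444,220)]),60)))
def P(j,r,y): a=j-.8; return np.r_[o+ex*r*np.sin(a)+ey*y,55+r*np.cos(a)]
print("knob obs",px([(538,334)]),"flag end obs",px([(486,440)]),"green end",px([(175,413)]))
for j in(1.05,1.1,1.15,1.2,1.25,1.3): print(j,"knob",proj(w,[P(j,110,0)]).round(1),"flag tip",proj(w,[P(j,82,-33)]).round(1))
for j in(.15,.2,.25): print(j,"g",proj(w,[P(j,72,-33)]).round(1))
c=read_camera("wrist");t=read_camera("top")
for r in silhouettes("wrist","pedal_unit"): print(r["conf"],np.round(r["box"]))
E
```

```text
148.68914191343993 0.2007063954339998
o [ 488.03429669 -320.01247384]
barrel [[-17.5   2.3]
 [ 17.9   2.3]]
knob obs [[324. 203.]] flag end obs [[311.  229.5]] green end [[233.25 222.75]]
1.05 knob [[303.2 205. ]] flag tip [[298.  231.3]]
1.1 knob [[310.2 204.4]] flag tip [[302.6 230.8]]
1.15 knob [[316.9 203.7]] flag tip [[307.  230.2]]
1.2 knob [[323.5 203. ]] flag tip [[311.4 229.6]]
1.25 knob [[329.8 202.1]] flag tip [[315.6 228.9]]
1.3 knob [[335.9 201.2]] flag tip [[319.7 228.1]]
0.15 g [[233.  222.3]]
0.2 g [[235.4 223.1]]
0.25 g [[238.1 223.9]]
0.59 [408.  46. 144.  87.]
```

View pics/w34.png

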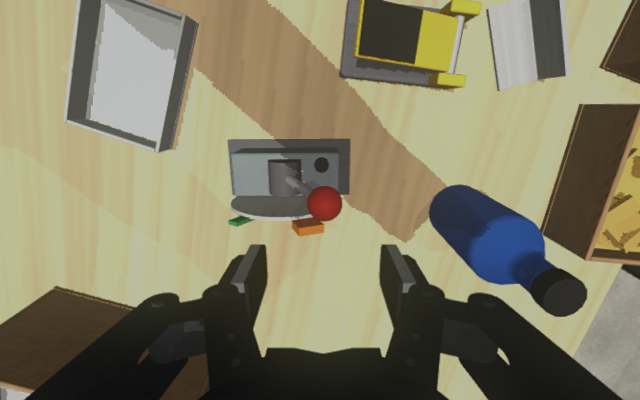

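Emit:
move_arm:
  commands:
    - [[0,0,-0.02,0.004,0.015,0,65],[0,0,-0.02,0.006,0.025,0,30],[0,0,-0.02,0.006,0.025,-0.01,0],[0,0,-0.02,0.006,0.025,-0.02,0],[0,0,-0.02,0.006,0.025,-0.02,0],[0,0,-0.02,0.0055,0.021,0,0],[0,0,0,0,0,0,0],[0,0,0,0,0,0,0],[0,0,0,0,0,0,0],[0,0,0,0,0,0,0]]
  grip_force: 40

```text
time: 46.5
eef_pos: [564.0, -175.6, 199.9]
eef_rot: [0.0, 0.999, 0.04, 0.001]
ft_force: [0.1, 0.6, 0.5]
width: 0.5
```

```bash
python3 - <<'E'
from st import *
read_camera("top"); read_camera("top");w=read_camera("wrist"); st(); np.save("cam35.npy",w,allow_pickle=True)
save(w,"w35.png")
E
```

```text
t 46.5 tcp [ 564.  -175.6  199.9] xyaw 0.079 z [ 0.001 -0.001 -1.   ] F [0.1 0.6 0.5] w 0.5 j [-0.3   0.39 -0.04  1.15 -0.    1.19]
t 46.65 tcp [ 563.8 -175.6  199.7] xyaw 0.079 z [ 0.001 -0.    -1.   ] F [0.1 0.2 0.4] w -0.0 j [-0.3   0.39 -0.04  1.15 -0.    1.19]
```

View pics/w35.png

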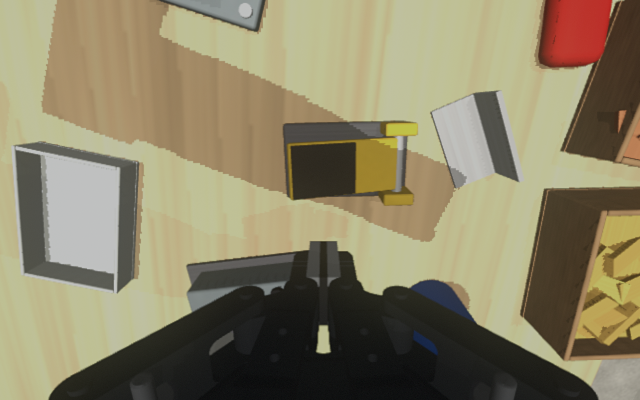

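```bash
python3 - <<'E'
from h import *
w=np.load("cam35.npy",allow_pickle=True).item()
print("pad corners",back(w,[(290,144),(292,199)],66)[:,:2],back(w,[(354,142),(357,193)],54)[:,:2])
print("pad c",back(w,[(323,169)],61)[:,:2],"hinge",back(w,[(401,165)],36)[:,:2])
E
```

```text
pad corners [[ 532.26295063 -138.75885029]
 [ 536.52583136 -189.07062026]] [[ 589.47170232 -133.89177707]
 [ 597.48515053 -181.90293196]]
pad c [[ 563.01003776 -159.74933789]] hinge [[ 640.43533607 -154.59675045]]
```

Emit:
move_arm:
  commands:
    - [[0,0,0,-0.002,0.007,-0.02,0],[0,0,0,-0.002,0.007,-0.03,0],[0,0,0,0,0,-0.035,0],[0,0,0,0,0,-0.03,0],[0,0,0,0,0,-0.015,0],[0,0,0,0,0,0,0],[0,0,0,0,0,-0.006,0],[0,0,0,0,0,-0.006,0],[0,0,0,0,0,-0.006,0],[0,0,0,0,0,0,0]]

```text
time: 47.48
eef_pos: [560.5, -161.7, 53.3]
eef_rot: [0.001, 0.999, 0.04, 0.001]
ft_force: [-3.9, 0.2, 9.6]
width: -0.1
```

```bash
python3 st.py
```

```text
t 47.48 tcp [ 560.5 -161.7   53.3] xyaw 0.079 z [ 0.002 -0.001 -1.   ] F [-3.9  0.2  9.6] w -0.1 j [-0.28  0.48 -0.29  0.8  -0.    1.21]
```

Emit:
move_arm:
  commands:
    - [[0,0,0,0,0,-0.004,0],[0,0,0,0,0,-0.004,0],[0,0,0,0,0,-0.003,0],[0,0,0,0,0,-0.002,0],[0,0,0,0,0,-0.002,0],[0,0,0,0,0,-0.001,0],[0,0,0,0,0,0,0],[0,0,0,0,0,0,0],[0,0,0,0,0,0,0],[0,0,0,0,0,0,0]]

```text
time: 48.32
eef_pos: [559.2, -161.9, 42.8]
eef_rot: [0.001, 0.999, 0.039, 0.001]
ft_force: [-14.7, 1.7, 40.2]
width: 0.3
```

```bash
python3 - <<'E'
from st import *
s=read_camera("scene");t=read_camera("top")
save(s,"s36.png",(235,80,335,200),5);st()
E
```

```text
t 48.32 tcp [ 559.2 -161.9   42.8] xyaw 0.079 z [ 0.002 -0.003 -1.   ] F [-14.7   1.7  40.2] w 0.3 j [-0.28  0.49 -0.31  0.77 -0.    1.21]
t 48.42 tcp [ 559.2 -161.9   42.8] xyaw 0.079 z [ 0.002 -0.003 -1.   ] F [-15.6   2.2  39.3] w 0.2 j [-0.28  0.49 -0.31  0.77 -0.    1.21]
```

View pics/s36.png

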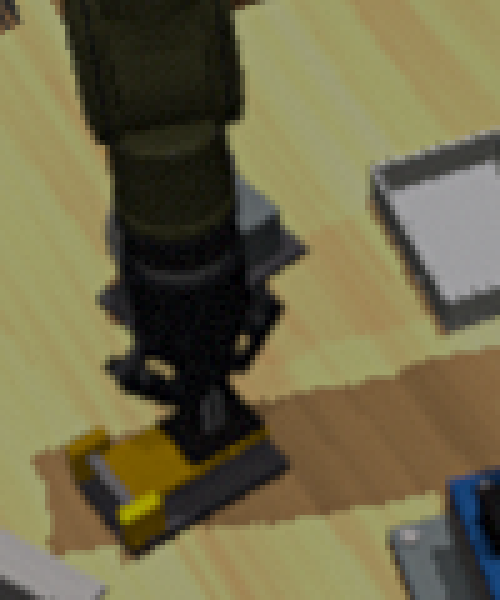

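Emit:
move_arm:
  commands:
    - [[0,0,0,0,0,0,0],[0,0,0,0,0,0,0],[0,0,0,0,0,0,0],[0,0,0,0,0,0.008,0],[0,0,0,0,0,0.01,0],[0,0,0,0,0,0.015,0],[0,0,0,0,0,0.03,0],[0,0,0,0,0,0.035,0],[0,0,0,0,0,0.04,0],[0,0,0,0,0,0.04,0]]

```text
time: 49.25
eef_pos: [559.7, -161.0, 216.8]
eef_rot: [0.0, 0.999, 0.04, 0.001]
ft_force: [1.1, -0.0, 0.4]
width: 0.1
```

Emit:
move_arm:
  commands:
    - [[0,0,0.02,-0.002,-0.025,0.02,20],[0,0,0.02,-0.004,-0.025,0.016,40],[0,0,0.02,-0.004,-0.025,0,65],[0,0,0.02,-0.005,-0.025,0,65],[0,0,0.02,-0.005,-0.025,0,70],[0,0,0.02,-0.005,-0.02,0,70],[0,0,0,-0.0045,-0.005,0,70],[0,0,0,0,0,0,70],[0,0,0,0,0,0,70],[0,0,0,0,0,0,70]]

```text
time: 50.08
eef_pos: [530.5, -309.7, 250.0]
eef_rot: [-0.0, 0.995, 0.1, 0.0]
ft_force: [-0.1, 0.9, -0.1]
width: 60.1
```

```bash
python3 - <<'E'
from st import *
read_camera("top"); read_camera("top");w=read_camera("wrist"); t=read_camera("top");st(); np.save("cam37.npy",w,allow_pickle=True)
save(w,"w37.png")
save(t,"t37.png",(290,140,490,270),4)
E
```

```text
t 50.08 tcp [ 530.5 -309.7  250. ] xyaw 0.201 z [ 0.001  0.    -1.   ] F [-0.1  0.9 -0.1] w 60.1 j [-0.53  0.41  0.13  1.29  0.    0.84]
t 50.28 tcp [ 530.6 -309.6  249.5] xyaw 0.201 z [ 0.  0. -1.] F [-0.2 -0.   0.5] w 59.9 j [-0.53  0.41  0.13  1.29  0.    0.84]
```

View pics/w37.png

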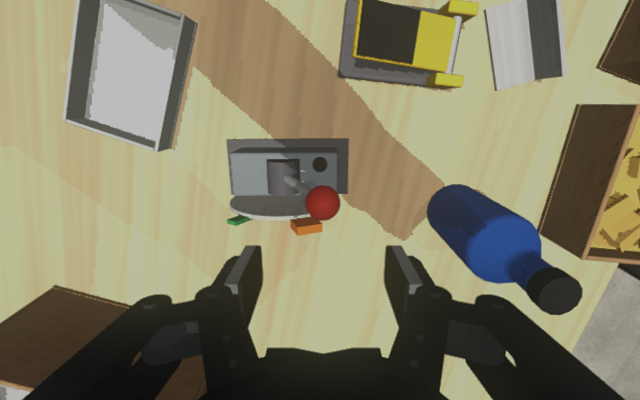

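View pics/t37.png

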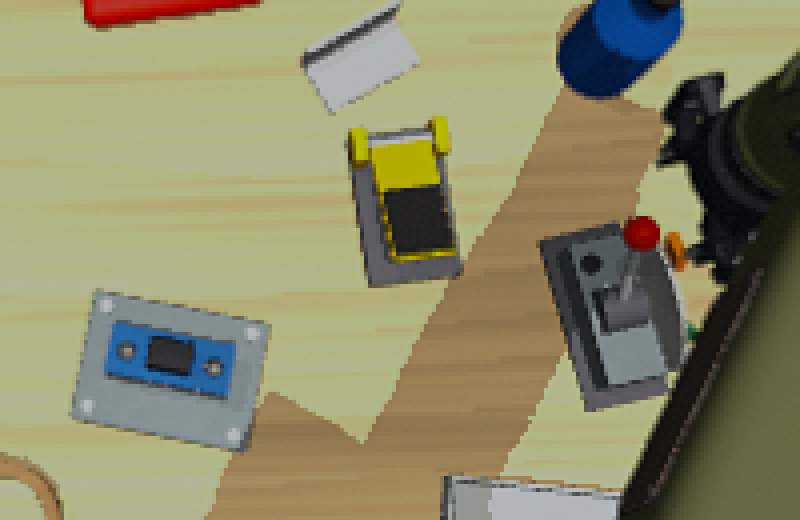

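Emit:
move_arm:
  commands:
    - [[0,0,0,0,0,-0.03,70],[0,0,0,0,0,-0.035,70],[0,0,0,0,0,-0.025,70],[0,0,0,0,0,-0.01,70],[0,0,0,0,0,0,70],[0,0,0,0,0,0,40],[0,0,0,0,0,0,20],[0,0,0,0,0,0,15],[0,0,0,0,0,0,15],[0,0,0,0,0,0,15]]
  grip_force: 25

```text
time: 51.12
eef_pos: [531.7, -311.3, 151.5]
eef_rot: [0.001, 0.995, 0.1, 0.002]
ft_force: [0.6, 0.1, 5.5]
width: 26.0
```

Emit:
move_arm:
  commands:
    - [[0,0,0,-0.0102,-0.0021,0.0038,15],[0,0,0,-0.0103,-0.0021,0.0027,15],[0,0,0,-0.0107,-0.0022,0.0016,15],[0,0,0,-0.0108,-0.0022,0.0006,15],[0,0,0,-0.0108,-0.0022,-0.0006,15],[0,0,0,-0.0107,-0.0022,-0.0016,15],[0,0,0,-0.0103,-0.0021,-0.0027,15],[0,0,0,-0.0102,-0.0021,-0.0038,15],[0,0,0,-0.0095,-0.0019,-0.0047,15],[0,0,0,-0.0095,-0.0019,-0.0058,15]]

```text
time: 51.95
eef_pos: [431.3, -333.0, 141.2]
eef_rot: [0.002, 0.995, 0.1, 0.005]
ft_force: [5.4, 0.2, 0.9]
width: 25.7
```

Emit:
move_arm:
  commands:
    - [[0,0,0,0,0,0,15],[0,0,0,0,0,0,15],[0,0,0,0,0,0,15],[0,0,0,0,0,0,15],[0,0,0,0,0,0,15],[0,0,0,0,0,0,15],[0,0,0,0,0,0,15],[0,0,0,0,0,0,15],[0,0,0,0,0,0,15],[0,0,0,0,0,0,15]]

```text
time: 52.78
eef_pos: [428.6, -333.3, 139.5]
eef_rot: [0.002, 0.995, 0.1, 0.001]
ft_force: [3.5, -3.9, -3.1]
width: 25.8
```

```bash
python3 st.py
```

```text
t 52.78 tcp [ 428.6 -333.3  139.5] xyaw 0.2 z [ 0.002 -0.003 -1.   ] F [ 3.5 -3.9 -3.1] w 25.8 j [-0.66  0.34 -0.27  0.96 -0.    0.71]
```

Emit:
move_arm:
  commands:
    - [[0,0,0,-0.002,-0.0003,-0.001,15],[0,0,0,0,0,0,15],[0,0,0,0,0,0,15],[0,0,0,0,0,0,40],[0,0,0,0,0,0,55],[0,0,0,0,0,0,70],[0,0,0,0,0,0.03,70],[0,0,0,0,0,0.035,70],[0,0,0,0,0,0.035,70],[0,0,0,0,0,0.01,70]]

```text
time: 53.62
eef_pos: [426.5, -332.9, 253.0]
eef_rot: [0.002, 0.995, 0.1, 0.002]
ft_force: [0.9, -0.1, 0.3]
width: 59.3
```

```bash
python3 - <<'E'
from st import *
for i in range(5): read_camera("top")
w=read_camera("wrist"); t=read_camera("top");s=read_camera("scene");st(); np.save("cam38.npy",w,allow_pickle=True)
save(w,"w38z.png",(240,80,440,230),4)
save(t,"t38.png")
save(s,"s38.png",(230,70,430,270),4)
E
```

```text
t 53.62 tcp [ 426.5 -332.9  253. ] xyaw 0.2 z [ 0.005 -0.004 -1.   ] F [ 0.9 -0.1  0.3] w 59.3 j [-0.66  0.27 -0.06  1.23 -0.    0.71]
t 54.02 tcp [ 424.2 -331.1  245.9] xyaw 0.2 z [-0.003  0.002 -1.   ] F [ 0.5  0.2 -0.5] w 59.7 j [-0.66  0.28 -0.07  1.22 -0.    0.71]
```

View pics/w38z.png

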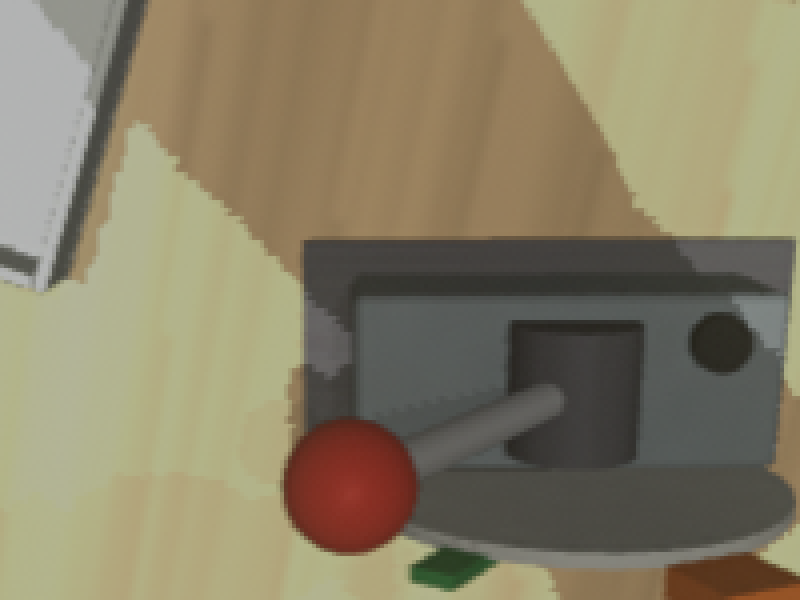

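View pics/s38.png

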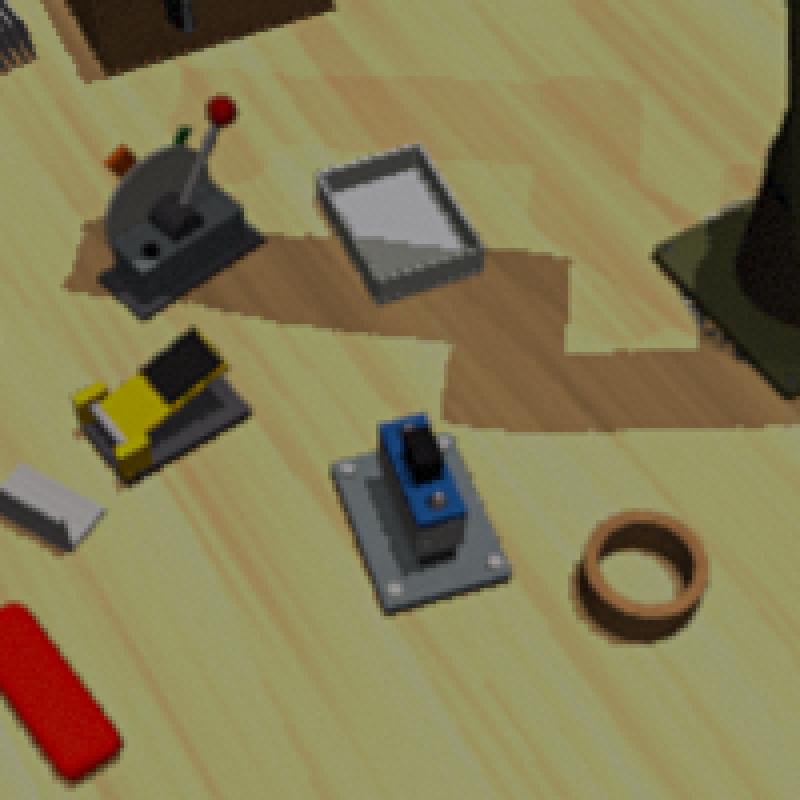

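View pics/t38.png

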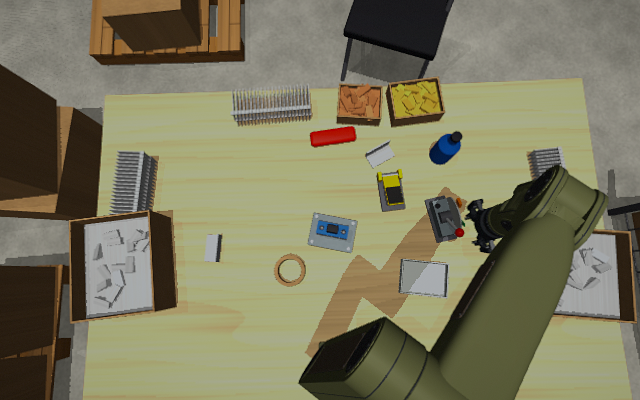

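```bash
python3 - <<'E'
from st import *
w=np.load("cam38.npy",allow_pickle=True).item()
px=lambda a: np.array(a,float)/4+[239.5,79.5]
A=back(w,px([(797,240),(304,240)]),6)[:,:2]; d=A[0]-A[1]; yaw=np.arctan2(d[1],d[0]); print(np.linalg.norm(d),yaw)
ex=np.array([np.cos(yaw),np.sin(yaw)]);ey=np.array([-ex[1],ex[0]]); o=A.mean(0)-35*ey
def P(j,r,y): a=j-.8; return np.r_[o+ex*r*np.sin(a)+ey*y,55+r*np.cos(a)]
print("knob obs",px([(351,486)]),o)
for j in(.1,.15,.2,.25,.3): print(j,proj(w,[P(j,110,0)]).round(1))
c=read_camera("top")
for r in silhouettes("top","pressure_plate"): print(r["conf"],np.round(rect(c,r["pixels"],90),1))
E
```

```text
t 54.02 tcp [ 424.2 -331.1  245.9] xyaw 0.2 z [-0.003  0.002 -1.   ] F [ 0.5  0.2 -0.5] w 59.7 j [-0.66  0.28 -0.07  1.22 -0.    0.71]
149.59489108851528 0.2010844677281703
knob obs [[327.25 201.  ]] [ 488.51582482 -320.10015771]
0.1 [[316.5 198.2]]
0.15 [[321.6 199.4]]
0.2 [[327.1 200.5]]
0.25 [[332.8 201.6]]
0.3 [[338.9 202.6]]
0.71 [454.5  45.1  43.5  99.7 -13. ]
```

```bash
python3 -c "
from workcell import *
print(close_job())"
```

```text
the job is handed in; nothing more can be done
None
```

The job is done and handed in at about 54 s of the 210 s allowed; closing it reports no verdict.

- **Lever to idle:** I swung it to the green mark in two goes. The first landed near 0.25 rad, so I corrected it to about 0.20.
- **Stacking:** All four bracket plates are on the jig over the pins. I checked each plate's holes against the pins in the wrist camera before lowering it. The blue pressure plate is on top.
- **Flag and pedal:** I swung the lever to the flag; lever and flag both measured about 1.20 rad. I pressed the pedal until the force rose to 40 N, well above the 14 N needed to hold it down. I held it there for more than 0.2 s and let it come up.
- **Lever back to idle:** The final reading is 0.20 rad.

**Last checks:** The pedal looks up and the bystanders look unmoved. The pressure plate measured (454.5, 45.1) mm at -13.0° from the top camera. The jig measured about (452.5, 45) mm at -12.6° from the wrist camera and about (454, 44) mm from the top camera. That is within the roughly 2 mm calibration error. The arm stood clear at the end.

**What disagreed:** Some early pictures were taken while the arm was still settling and were several millimetres off. I measured again once it had settled, and the settled pictures agreed.

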